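# Fit the chip hood to the bench extraction port

## Robot

A 6-joint arm with a two-finger parallel gripper is mounted at the origin on the work surface. World frame = base frame: x ahead of the robot, y to its left, z up, the work surface at z = 0. Lengths are in m, angles in rad, forces in N, time in s.
With the tool pointing down it reaches from about 0.325 to 0.9 m from the base axis. Payload 6.1 kg.
Tool frame: the origin (TCP) lies midway between the tips of the shut fingers; the grasp point (between the pads) lies 19 mm behind it (ctrl.grip_depth is the z of the grasp point in the tool frame, in m); z points along the fingers, y is the direction in which the jaws open and shut (so a half turn about z gives the same grasp; the last joint's range is limited). The gripper opens to 85 mm and grips with 20 to 120 N. Pads are 22 mm wide; open, the fingers measure 114 mm over their backs; the gripper's body (76 mm by 85 mm) begins 54 mm behind the grasp point. The pads swing forward as they close: fully open they stand 13 mm farther back than shut.
Start: joints at [1.111, 0.22, 1.526, -0, 1.395, -0.126], TCP at [0.205, 0.59, 0.231] pointing down, gripper open.
Joint ranges: [-2.98, 2.98], [-0.91, 2.08], [0.09, 2.57], [-1.24, 4.39], [0.2, 2.65], [-2.68, 2.68]. Speed limits (rad/s): [2.57, 2.57, 3.01, 3.14, 3.14, 3.14].

## Interface

Orientations are given as a unit quaternion [x, y, z, w].
In Python, from bench import ctrl gives the robot as it stands.
- The arm moves only by the tool play_rows, never from a script. Its argument "motion" is a list of rows, each an object of numbers: "x", "y", "z": the shift along the tool's x, y, z in cm; "rx", "ry", "rz": the turn, a rotation vector about the tool's x, y, z in degrees; "grip": the opening, from -1 (shut) to 1 (fully open), so that 0 is half open. A call has 1 to 5 rows; each row is the pose to reach, as a shift and turn from the pose commanded when the call began, along the tool's axes at that moment; what a row does not reach only later rows make up. A row lasts 1/10 s, in which the tool goes at most 50 mm and 8.59 degrees, less where a joint would pass 70% of its speed; a pose out of reach is approached as far as the arm can. A call with a gripper value outside its range is refused whole. The fingers move at their own pace and stop on an object; "squeeze" is the grip in N (left out, the last holds). Time passes only in rows, so rows that repeat a pose let the fingers close. It gives the time, the measured TCP pose, the force and the opening at its end, in the units of the state.
- ctrl.read_state(): the state, without advancing time (a new reading comes with each control period).
- ctrl.grab_frame(name): name is "scene" or "top"; returns the picture (384x512x3 uint8, red, green, blue); there is no depth.
- ctrl.camera_params(name): a dict with "camera_matrix" (3x3 intrinsics, pixels), "T" (4x4, takes a point from camera to world coordinates). Camera axes: x right, y up, looking along -z (the intrinsics and any distortion apply to the point x, -y, -z); pixel columns grow to the right and rows downward; lengths in m; the calibration is good to about 2 mm. A picture is of the moment at which its call begins. camera_params takes no time and is no camera call.
- ctrl.close_job(): hands the job in, once; it reports no verdict.
The state is a dict: "time_s": time; "joints": joint angles; "qvel": joint speeds; "joint_torque": joint torques, N m; "eef_pos": TCP position; "ee_rot": TCP orientation; "ft_force": force on the tool from outside, world axes, zero at the start; "torque": the same for the moment, N m; "opening": finger opening in m.
Only numpy, scipy, OpenCV 4.12 (cv2) and the standard library are available. Lean on these libraries where they do the work, as an engineer would, in place of code of your own. Each camera call takes 0.05 s, during which the arm holds its last target.

## Task

Fit the chip hood onto the extraction port in the bench. Take the wooden plug out of the port and put it down on the bench, away from the port; then hang the hood's two lugs in the J-slots of the collar and twist it clockwise (seen from above) until the lugs drop into the locking notches, so that it is left locked and upright with its open mouth facing the timber. Do not shift the mallet, chisel, hammer or offcut lying about.

Things in the scene. Friction and masses are not known exactly. Their poses are not given: they have to be found in the camera images.
- hood: Chip hood, aluminium sheet, 0.3-0.65 kg, 192 mm long. Starts lying on its back, mouth up, axis level 46 mm above the bench. Origin: on the axis of the round spigot at the flange's underside; +z up the axis to the rib, +x to the mouth side. Flange: diameter 92, z 0 to 6. Box: x -46 to +38, y -65 to +65, z 6 to 88, open to +x. Centre of mass at z=+25, x=-4.
- hood_foot (a point): Centre of the spigot's flat foot, 66 mm below the hood's origin (z=-66). The spigot is 63 mm in diameter, chamfered to 54 at the foot; the hood can stand freely on it, its origin then 66 mm above the bench. Axes as the hood's.
- hood_lug (a point): Centre of the spigot at the height of the lugs, z=-51 mm in the hood's frame. Two equal lugs, round pins of 10 mm diameter, stick out along the hood's +y and -y, their ends 46 mm from the axis. Axes as the hood's.
- hood_rib (a point): Middle of the black turning rib on the hood's top, on the axis, 110 mm above the hood's origin: the place to grip, 20 mm across along the hood's y. The rib spans x -32 to +32, y -10 to +10, z 88 (top plate) to 126 mm. Axes as the hood's.
- hood_mouth (a point): Centre of the open mouth of the hood, at x=+38, z=+47 mm in the hood's frame. Axes as the hood's.
- port: Extraction port: dark cast collar on a square plate (150 by 150 by 8 mm), immovable. Origin on the collar's axis at bench level, z up, +x towards the timber. Collar: outer diameter 94, bore 67, top at z=70 mm. Two opposite J-slots pass right through its wall. Hood locked: on the axis, upright, origin at z=76, hood axes along port axes. Half a turn round it would also lock, but mouth away.
- port_entry (a point): Middle of one J-slot's entry at the collar's rim (z=70), at bearing 150 degrees anticlockwise from port +x seen from above; its twin is at 330. The entry is 15 mm wide, about 24 in the top 8 mm, and goes down to the run. To end mouth to timber the hood enters turned +60 degrees about z from the port's axes. Lugs reach the rim at hood origin z=126. Axes as the port's.
- port_run (a point): Middle of that slot's level run, at bearing 120 degrees; its twin is at 300. Floor of the run z=34, roof z=50 mm: 6 mm of play for a lug. It leads 60 degrees clockwise from the entry to the notch. Lugs on the run's floor: hood origin at z=90 mm, and the hood turns freely. Axes as the port's.
- port_notch (a point): Floor of the locking notch (z=20 mm) at the closed end of that run, at bearing 90 degrees; its twin is at 270. The notch is 15 mm wide, 14 mm deeper than the run, and roofed over, so that a dropped lug holds the hood. Axes as the port's.
- timber: The beam being worked, 100 by 100 mm, 500 long along its y, with a tenon (120 long, 45 thick) at its -y end, immovable on two packing blocks up to 140 mm wide: underside 40 mm, top 140 mm above the bench. Origin at bench level under the middle of the 500 mm. Its face towards the port is at x=-50 mm, about 100 to 112 mm from the port's axis.
- mallet: Loose joiner's mallet lying flat, bystander. Origin under the centre of the wooden head (75 along x, 130 along y, 62 mm high); its handle, 30 mm wide, reaches to x=-235 mm, top at 42 mm.
- chisel: Loose bench chisel lying flat, bystander: round wooden handle from x=-120 to 0, flat steel blade to x=+130 mm; 27 mm wide and high. Origin at bench level at the root of the blade.
- offcut: Loose timber offcut, bystander: block 120 (x) by 75 (y) by 45 mm high. Origin under its centre.
- hammer: Loose hammer lying flat along its x, bystander: 260 mm long, handle 26 mm thick to x=-130, head at x=+117, 93 mm across along y; all 26 mm high. Origin at bench level near the middle.
- plug: Loose turned wooden plug, about 0.15 kg, which starts sitting in the collar's mouth. Origin on its axis at the underside of its flange, z up to the knob (70 mm above the bench at the start). Flange: diameter 78, z 0 to 10. Below it a pilot, diameter 58, to z=-20, on which it can stand on the bench. Above it the round knob to grip, diameter 32, z 10 to 50 mm.
There are look-alikes about, which are no part of the job. Leave any blue look-alike of the hood alone.

How it is judged:
At the end, for the whole second after the job is handed in: The hood hangs locked in the collar: on its axis within 6 mm, lugs in the notches (origin 70 to 82 mm up), upright within 0.08 rad, square to the port within 0.15 rad, mouth on the timber's side, at rest, released. The plug rests on the bench (origin below 55 mm), over 100 mm from the port's axis (horizontal distance between hood and port below 0.006 m and z of hood in the frame of port between 0.07 and 0.082 m and angle between hood's own z axis and vertical below 0.08 rad and angle between the y axis of hood and the y axis of port, either way round below 0.15 rad and x of hood_mouth in the frame of port above 0.025 m and linear speed of each of hood, plug below 0.02 m/s and contact force between hood and the fingers below 0.1 N and height (world z) of plug below 0.055 m and horizontal distance between plug and port above 0.1 m); the robot touches nothing.
It fails at once if a bystander (mallet, chisel, offcut or hammer) is shifted by more than 30 mm (distance of any of mallet, chisel, offcut, hammer from where it was at the start of the episode above 0.03 m).
It also fails if it takes over 72 s, if anything falls off the work surface, if the arm or the gripper's body presses on something with over 40 N, if the wrist force passes 120 N, or if a joint passes its speed limit or range.

## Working session

There is one attempt and no reset: what is moved stays moved. The work goes in short steps, Python scripts to look and compute and a tool call to move; the robot and the scene stay as the last step left them, time stands still between calls to the robot, and variables do not carry over. Pictures are saved under pics/ and viewed, and the job is handed in when it is done.

Besides the shell and the picture viewer there is one more tool, called in YAML: its name, and indented under it one key for each argument. play_rows: Moves the arm, as the interface text tells. Its arguments: {"type":"object","properties":{"motion":{"type":"array","items":{"type":"object","properties":{"x":{"type":"number"},"y":{"type":"number"},"z":{"type":"number"},"rx":{"type":"number"},"ry":{"type":"number"},"rz":{"type":"number"},"grip":{"type":"number"}}}},"squeeze":{"type":"number"}},"required":["motion"]}

```bash
ls; mkdir -p pics; python3 - <<'E'
from bench import ctrl
import cv2,json
for n in("scene","top"):
    im=ctrl.grab_frame(n); cv2.imwrite(f"pics/{n}0.png",im[:,:,::-1])
    p=ctrl.camera_params(n);print(n,p)
print(ctrl.read_state(), ctrl.grip_depth)
E
```

```text
pics
scene {'camera_matrix': array([[351.86845325,   0.        , 251.23649695],
       [  0.        , 351.86845325, 190.60990457],
       [  0.        ,   0.        ,   1.        ]]), 'T': array([[-0.24037994, -0.78483862,  0.57117933,  1.16270619],
       [ 0.97067086, -0.19196503,  0.14473253,  0.11143979],
       [-0.00394522,  0.58921793,  0.80796452,  0.98001995],
       [ 0.        ,  0.        ,  0.        ,  1.        ]])}
top {'camera_matrix': array([[471.28432551,   0.        , 247.4883875 ],
       [  0.        , 471.28432551, 194.72254576],
       [  0.        ,   0.        ,   1.        ]]), 'T': array([[-0.03635049,  0.97384905, -0.22426918,  0.26459429],
       [-0.99933367, -0.03468347,  0.01136941, -0.04374923],
       [ 0.00329365,  0.22453303,  0.97446091,  1.32893814],
       [ 0.        ,  0.        ,  0.        ,  1.        ]])}
{'time_s': 0.1, 'joints': array([ 1.11092704e+00,  2.21143037e-01,  1.52750703e+00, -3.21461808e-05,
        1.39471392e+00, -1.26102433e-01]), 'qvel': array([-0.00101207, -0.00261718, -0.00369311, -0.0020797 ,  0.00090878,
        0.00013068]), 'joint_torque': array([ 1.05085132e-03, -4.98244822e+01, -3.90547979e+01, -2.82555320e-04,
        5.63217051e-03,  7.96794865e-06]), 'eef_pos': array([0.20451998, 0.59000374, 0.2303058 ]), 'ee_rot': array([ 1.66107029e-01,  9.86107332e-01, -8.52491132e-04, -2.40642507e-04]), 'ft_force': array([ 0.76866369, -1.04379366, -0.057939  ]), 'torque': array([ 0.06223011,  0.04232219, -0.04281267]), 'opening': 0.0856039084054678} -0.0187
```

```bash
python3 - <<'E'
import cv2
for n in("scene","top"):
    im=cv2.imread(f"pics/{n}0.png"); cv2.imwrite(f"pics/{n}0b.png",cv2.resize(im,(800,600),interpolation=cv2.INTER_CUBIC))
E
```

```text
(no output)
```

View pics/scene0b.png

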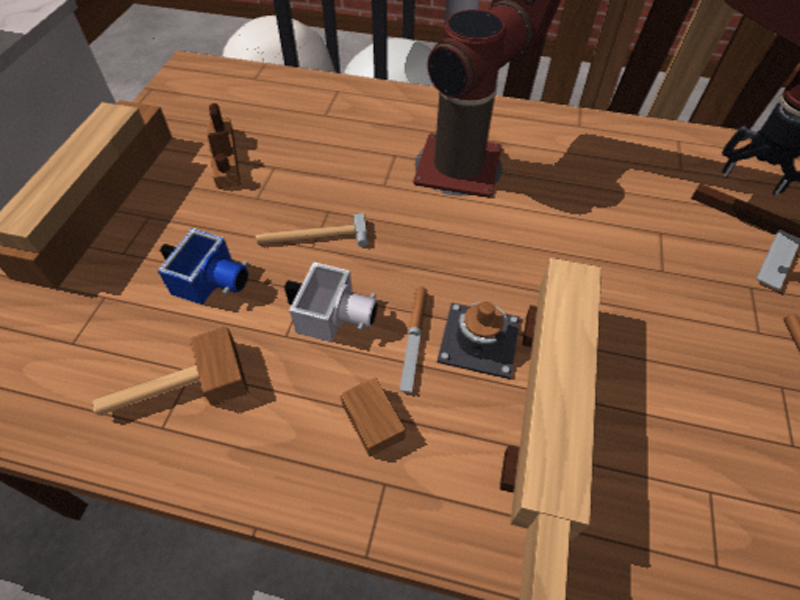

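View pics/top0b.png

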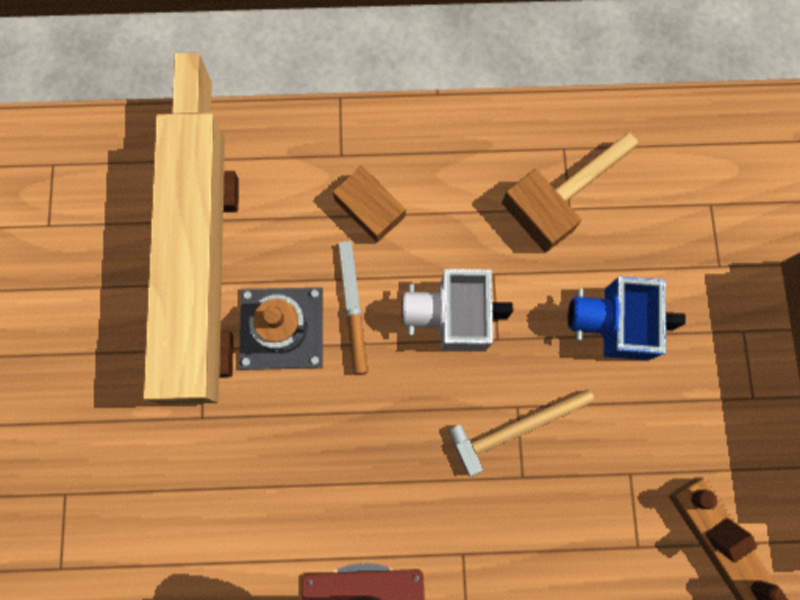

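The scene view shows the silver hood centred near (335,300), the blue look-alike at (205,265), and the port with its plug at (483,330). In the top view (up is +x, left is +y) the port is at (280,328), the silver hood at (455,308) and the chisel between them. I'll enlarge crops to read positions more closely.

```bash
cat > h.py <<'E'
import numpy as np,cv2
from bench import ctrl
from scipy.spatial.transform import Rotation as R
def ray(n,u,v):
    p=ctrl.camera_params(n);K=p["camera_matrix"];T=p["T"]
    d=np.array([(u-K[0,2])/K[0,0],-(v-K[1,2])/K[1,1],-1.]);return T[:3,3],T[:3,:3]@d
def px(n,u,v,z):
    o,d=ray(n,u,v);return o+d*(z-o[2])/d[2]
def tri(a,b):
    # a=(u,v) in scene, b in top -> closest point
    o1,d1=ray("scene",*a);o2,d2=ray("top",*b);d1/=np.linalg.norm(d1);d2/=np.linalg.norm(d2)
    A=np.stack([d1,-d2],1);t=np.linalg.lstsq(A,o2-o1,rcond=None)[0]
    p,q=o1+d1*t[0],o2+d2*t[1];return (p+q)/2,np.linalg.norm(p-q)
def proj(n,P):
    p=ctrl.camera_params(n);K=p["camera_matrix"];T=p["T"]
    c=(np.atleast_2d(P)-T[:3,3])@T[:3,:3];c=c*[1,-1,-1]
    q=c@K.T;return q[:,:2]/q[:,2:]
def crop(src,box,s,out):
    im=cv2.imread(src) if isinstance(src,str) else src
    x0,y0,x1,y1=box;c=cv2.resize(im[y0:y1,x0:x1],None,fx=s,fy=s,interpolation=cv2.INTER_CUBIC)
    for x in range((x0+9)//10*10,x1,10):
        cv2.line(c,((x-x0)*s,0),((x-x0)*s,6 if x%50 else 14),(0,255,255),1)
        if x%20==0: cv2.putText(c,str(x),((x-x0)*s,24),0,.4,(0,255,255),1)
    for y in range((y0+9)//10*10,y1,10):
        cv2.line(c,(0,(y-y0)*s),(6,(y-y0)*s),(0,255,255),1)
        if y%20==0: cv2.putText(c,str(y),(8,(y-y0)*s+4),0,.4,(0,255,255),1)
    cv2.imwrite(out,c)
def grab(n,out,box=None,s=1):
    im=ctrl.grab_frame(n)[:,:,::-1].copy()
    cv2.imwrite(out+"_raw.png",im)
    if box: crop(im,box,s,out+".png")
E
python3 -c "
from h import *
crop('pics/top0.png',(145,175,215,245),8,'pics/t_port.png')
crop('pics/top0.png',(250,165,335,230),9,'pics/t_hood.png')
crop('pics/scene0.png',(275,185,350,245),10,'pics/s_port.png')
crop('pics/scene0.png',(180,160,250,220),10,'pics/s_hood.png')"
```

```text
(no output)
```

View pics/t_port.png

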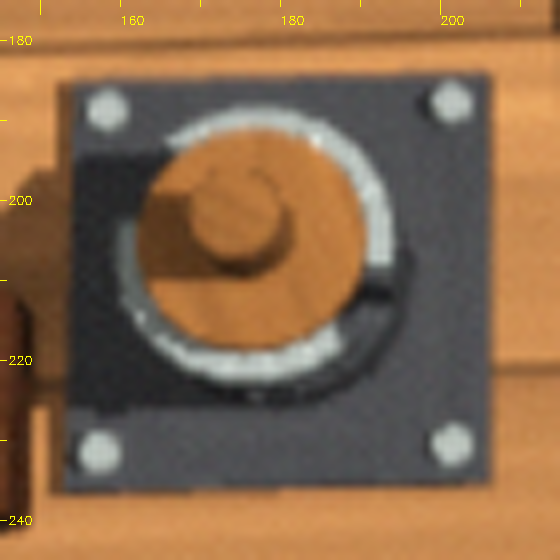

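View pics/t_hood.png

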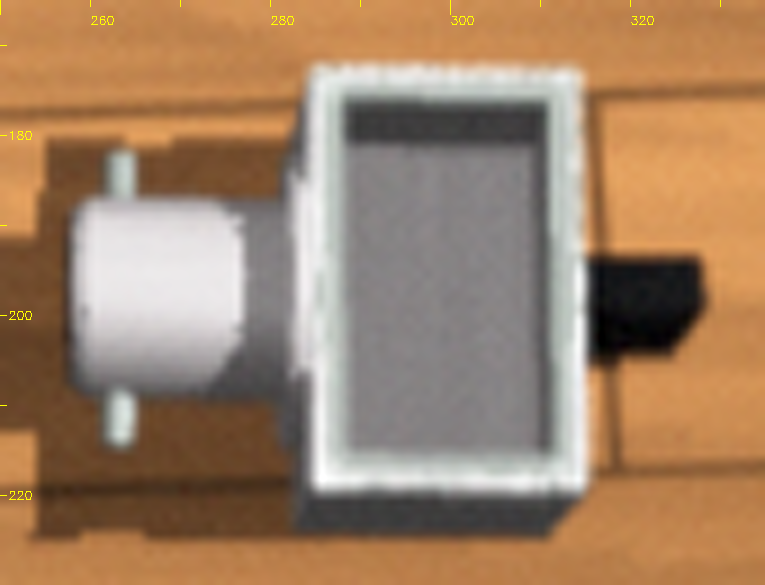

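View pics/s_port.png

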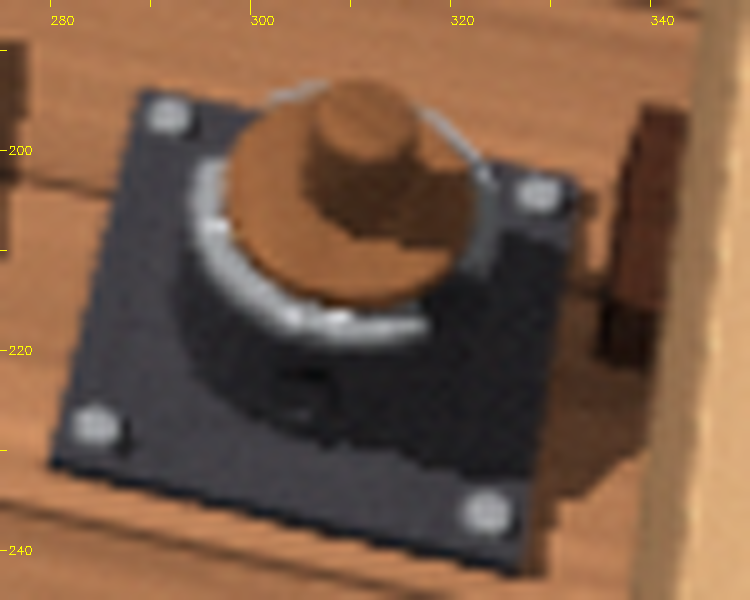

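View pics/s_hood.png

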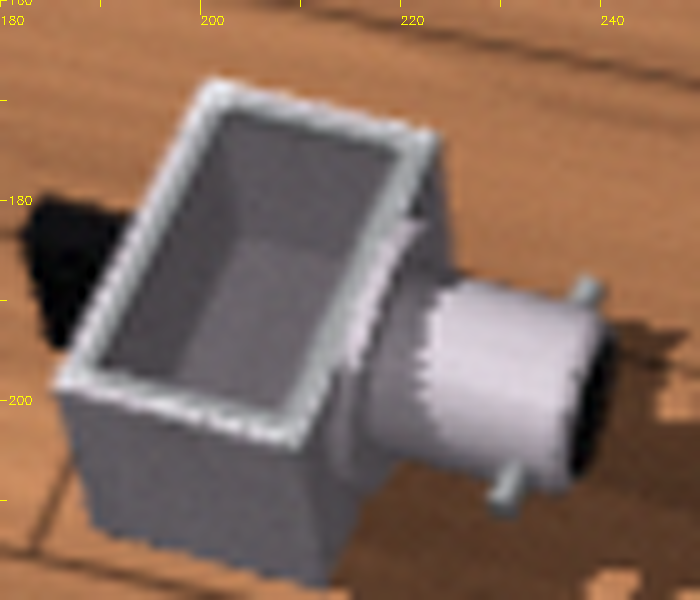

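```bash
cat > m.py <<'E'
from h import *
np.set_printoptions(precision=4,suppress=True)
def o(X,Y,x0,y0,s): return ((X+.5)/s-.5+x0,(Y+.5)/s-.5+y0)
tb=[o(*p,145,175,8) for p in [(107,110),(452,103),(98,453),(452,445)]]
sb=[o(*p,275,185,10) for p in [(168,117),(540,193),(97,427),(488,513)]]
# scene order: far-left(168,117): hood side near base.
tp=np.array([px("top",*p,.012) for p in tb]);sp=np.array([px("scene",*p,.012) for p in sb])
print("bolts top\n",tp,tp.mean(0));print("bolts scene\n",sp,sp.mean(0))
tc=[o(*p,145,175,8) for p in [(70,80),(490,73),(490,483),(65,490)]]
c=np.array([px("top",*p,.008) for p in tc]);print("corners",c,c.mean(0))
sc=[o(*p,275,185,10) for p in [(142,90),(578,180),(522,572),(50,465)]]
c=np.array([px("scene",*p,.008) for p in sc]);print("corners s",c,c.mean(0))
print("knob top z.11",px("top",*o(236,213,145,175,8),.12),px("scene",*o(368,120,275,185,10),.12))
print('flange c top .08', px("top",*o(250,238,145,175,8),.08))
r=np.array([px("top",*o(*p,250,165,9),.084) for p in [(310,65),(582,68),(587,492),(315,492)]]);print("rim",r,r.mean(0))
r=np.array([px("scene",*o(*p,180,160,10),.084) for p in [(440,135),(213,78),(55,385),(298,445)]]);print("rim s",r,r.mean(0))
print("lugs",[px("top",*o(*p,250,165,9),.046) for p in [(121,150),(121,448)]])
print("lugs s",[px("scene",*o(*p,180,160,10),.046) for p in [(587,285),(505,505)]])
E
python3 m.py
```

```text
bolts top
 [[0.5957 0.1975 0.012 ]
 [0.5939 0.0736 0.012 ]
 [0.4715 0.1999 0.012 ]
 [0.4699 0.0754 0.012 ]] [0.5328 0.1366 0.012 ]
bolts scene
 [[0.4691 0.0748 0.012 ]
 [0.4702 0.1997 0.012 ]
 [0.5928 0.074  0.012 ]
 [0.5941 0.1978 0.012 ]] [0.5316 0.1365 0.012 ]
corners [[0.6084 0.2116 0.008 ]
 [0.6056 0.0601 0.008 ]
 [0.4565 0.0625 0.008 ]
 [0.4594 0.2121 0.008 ]] [0.5325 0.1366 0.008 ]
corners s [[0.4573 0.0641 0.008 ]
 [0.4591 0.2118 0.008 ]
 [0.6099 0.2109 0.008 ]
 [0.6075 0.062  0.008 ]] [0.5335 0.1372 0.008 ]
knob top z.11 [0.5323 0.1352 0.12  ] [0.5334 0.137  0.12  ]
flange c top .08 [0.5323 0.1364 0.08  ]
rim [[ 0.6121 -0.1607  0.084 ]
 [ 0.6082 -0.2435  0.084 ]
 [ 0.4774 -0.236   0.084 ]
 [ 0.4803 -0.1551  0.084 ]] [ 0.5445 -0.1988  0.084 ]
rim s [[ 0.4818 -0.1542  0.084 ]
 [ 0.4763 -0.2342  0.084 ]
 [ 0.6059 -0.2419  0.084 ]
 [ 0.6093 -0.1616  0.084 ]] [ 0.5433 -0.198   0.084 ]
lugs [array([ 0.5972, -0.1037,  0.046 ]), array([ 0.5027, -0.0996,  0.046 ])]
lugs s [array([ 0.5024, -0.1001,  0.046 ]), array([ 0.5921, -0.1026,  0.046 ])]
```

```bash
cat >> h.py <<'E'
np.set_printoptions(precision=4,suppress=True)
PORT=np.array([.532,.1366]);PYAW=89.2
def down(yaw):  # tool pointing down, y axis at yaw deg
    y=np.array([np.cos(np.radians(yaw)),np.sin(np.radians(yaw)),0]);z=np.array([0,0,-1.]);return np.stack([np.cross(y,z),y,z],1)
def to(pos,Rt,msg=""):
    s=ctrl.read_state();R0=R.from_quat(s["ee_rot"]).as_matrix()
    d=R0.T@(np.array(pos)-s["eef_pos"])*100
    rv=R.from_matrix(R0.T@Rt).as_rotvec(degrees=True)
    print(msg,"x y z cm",np.round(d,2),"r deg",np.round(rv,2),"dist",np.round(np.linalg.norm(d),1),np.round(np.linalg.norm(rv),1))
def st():
    s=ctrl.read_state();M=R.from_quat(s["ee_rot"]).as_matrix()
    print("t",round(s["time_s"],2),"q",np.degrees(s["joints"]).round(1),"p",s["eef_pos"],"z",M[:,2].round(3),"yyaw",np.degrees(np.arctan2(M[1,1],M[0,1])).round(2),"F",s["ft_force"].round(1),"T",s["torque"].round(2),"op",round(s["opening"],4))
E
python3 - <<'E'
from h import *
st()
to([.532,.1366,.25],down(70),"above plug")
E
```

```text
t 0.1 q [63.7 12.7 87.5 -0.  79.9 -7.2] p [0.2045 0.59   0.2303] z [-0.001 -0.002 -1.   ] yyaw 70.88 F [ 0.8 -1.  -0.1] T [ 0.06  0.04 -0.04] op 0.0856
above plug x y z cm [-45.79 -32.11  -1.92] r deg [-0.1  -0.01  0.88] dist 56.0 0.9
```

play_rows:
  motion:
    - {"x": -4, "y": -3, "z": -3}
    - {"x": -8, "y": -6, "z": -3}
    - {"x": -12, "y": -8.5, "z": -3}
    - {"x": -16, "y": -11.3, "z": -3}
    - {"x": -20, "y": -14, "z": -3}

```text
schema error: expected keys x, y, z, rx, ry, rz, grip
```

play_rows:
  motion:
    - {"x": -4, "y": -2.8}
    - {"x": -8, "y": -5.6}
    - {"x": -12, "y": -8.4}
    - {"x": -16, "y": -11.2}
    - {"x": -20, "y": -14}

```text
schema error: expected keys x, y, z, rx, ry, rz, grip
```

```bash
python3 - <<'E'
from h import *
st()
to([.532,.1366,.089],down(70),"plug")
E
```

```text
t 0.1 q [63.7 12.7 87.5 -0.  79.9 -7.2] p [0.2045 0.59   0.2303] z [-0.001 -0.002 -1.   ] yyaw 70.88 F [ 0.8 -1.  -0.1] T [ 0.06  0.04 -0.04] op 0.0856
plug x y z cm [-45.8  -32.09  14.18] r deg [-0.1  -0.01  0.88] dist 57.7 0.9
```

All seven keys are needed in every row.

play_rows:
  motion:
    - {"x": -4, "y": -3, "z": -3, "rx": 0, "ry": 0, "rz": 0, "grip": 1}
    - {"x": -8, "y": -6, "z": -3, "rx": 0, "ry": 0, "rz": 0, "grip": 1}
    - {"x": -12, "y": -8.5, "z": -3, "rx": 0, "ry": 0, "rz": 0, "grip": 1}
    - {"x": -16, "y": -11.3, "z": -3, "rx": 0, "ry": 0, "rz": 0, "grip": 1}
    - {"x": -20, "y": -14, "z": -3, "rx": 0, "ry": 0, "rz": 0, "grip": 1}

```text
time_s: 0.6
eef_pos: [0.3475, 0.3921, 0.261]
ee_rot: [0.166, 0.986, -0.0, -0.0]
ft_force: [0.3, 0.3, -0.6]
opening: 0.0856
```

play_rows:
  motion:
    - {"x": -4, "y": -2.8, "z": 0, "rx": 0, "ry": 0, "rz": 0, "grip": 1}
    - {"x": -8, "y": -5.6, "z": 0, "rx": 0, "ry": 0, "rz": 0, "grip": 1}
    - {"x": -12, "y": -8.4, "z": 0, "rx": 0, "ry": 0, "rz": 0, "grip": 1}
    - {"x": -16, "y": -11.2, "z": 0, "rx": 0, "ry": 0, "rz": 0, "grip": 1}
    - {"x": -20, "y": -14, "z": 0, "rx": 0, "ry": 0, "rz": 0, "grip": 1}

```text
time_s: 1.1
eef_pos: [0.4907, 0.1943, 0.261]
ee_rot: [0.166, 0.986, 0.0, -0.0]
ft_force: [1.1, 1.1, 0.3]
opening: 0.0854
```

```bash
python3 - <<'E'
from h import *
st()
to([.532,.1366,.089],down(70),"plug")
E
```

```text
t 1.1 q [ 13.   -1.9  99.8   0.   82.1 -57.8] p [0.4907 0.1943 0.261 ] z [-0.  0. -1.] yyaw 70.87 F [1.1 1.1 0.3] T [ 0.01 -0.06  0.02] op 0.0854
plug x y z cm [-5.8  -4.09 17.2 ] r deg [-0.   -0.02  0.87] dist 18.6 0.9
```

play_rows:
  motion:
    - {"x": -3.5, "y": -2.5, "z": 1, "rx": 0, "ry": 0, "rz": 0, "grip": 1}
    - {"x": -5.8, "y": -4.1, "z": 4, "rx": 0, "ry": 0, "rz": 0.9, "grip": 1}
    - {"x": -5.8, "y": -4.1, "z": 8.5, "rx": 0, "ry": 0, "rz": 0.9, "grip": 1}
    - {"x": -5.8, "y": -4.1, "z": 13, "rx": 0, "ry": 0, "rz": 0.9, "grip": 1}
    - {"x": -5.8, "y": -4.1, "z": 16.5, "rx": 0, "ry": 0, "rz": 0.9, "grip": 1}

```text
time_s: 1.6
eef_pos: [0.5299, 0.1377, 0.0931]
ee_rot: [0.174, 0.985, -0.0, -0.002]
ft_force: [-0.1, 0.2, -0.2]
opening: 0.0853
```

play_rows:
  motion:
    - {"x": 0, "y": 0, "z": 0.5, "rx": 0, "ry": 0, "rz": 0, "grip": 0.3}
    - {"x": 0, "y": 0, "z": 0.5, "rx": 0, "ry": 0, "rz": 0, "grip": -0.3}
    - {"x": 0, "y": 0, "z": 0.5, "rx": 0, "ry": 0, "rz": 0, "grip": -0.6}
    - {"x": 0, "y": 0, "z": 0.5, "rx": 0, "ry": 0, "rz": 0, "grip": -0.8}
    - {"x": 0, "y": 0, "z": 0.5, "rx": 0, "ry": 0, "rz": 0, "grip": -0.8}
  squeeze: 40

```text
time_s: 2.1
eef_pos: [0.5336, 0.1388, 0.0943]
ee_rot: [0.174, 0.985, 0.001, 0.003]
ft_force: [0.1, 0.6, 6.3]
opening: 0.0306
```

play_rows:
  motion:
    - {"x": 0, "y": 0, "z": -0.6, "rx": 0, "ry": 0, "rz": 0, "grip": -0.8}
    - {"x": 0, "y": 0, "z": -2, "rx": 0, "ry": 0, "rz": 0, "grip": -0.8}
    - {"x": 0, "y": 0, "z": -4, "rx": 0, "ry": 0, "rz": 0, "grip": -0.8}
    - {"x": 0, "y": 0, "z": -6, "rx": 0, "ry": 0, "rz": 0, "grip": -0.8}
    - {"x": 0, "y": 0, "z": -8, "rx": 0, "ry": 0, "rz": 0, "grip": -0.8}

```text
time_s: 2.6
eef_pos: [0.5313, 0.1384, 0.173]
ee_rot: [0.174, 0.985, 0.0, 0.0]
ft_force: [0.7, -0.2, -1.3]
opening: 0.0309
```

```bash
python3 - <<'E'
from h import *
st()
to([.36,.17,.15],down(70),"put")
grab("scene","pics/s1",(260,130,380,230),6)
E
```

```text
t 2.6 q [  6.4   5.1 102.4  -0.   72.5 -63.6] p [0.5313 0.1384 0.173 ] z [ 0.  0. -1.] yyaw 69.98 F [ 0.7 -0.2 -1.3] T [ 0.02  0.02 -0.02] op 0.0309
put x y z cm [17.18 -2.89  2.3 ] r deg [ 0.01  0.01 -0.02] dist 17.6 0.0
```

View pics/s1.png

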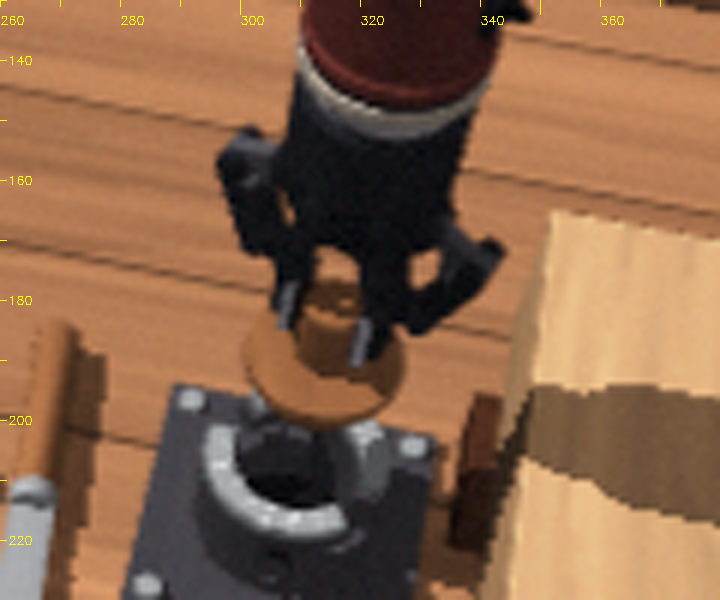

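The plug at (312,190) is in the gripper and clear of the collar, so I'll put it down on the robot's side of the port.

play_rows:
  motion:
    - {"x": 3, "y": -0.5, "z": 0, "rx": 0, "ry": 0, "rz": 0, "grip": -0.8}
    - {"x": 7, "y": -1.2, "z": 0, "rx": 0, "ry": 0, "rz": 0, "grip": -0.8}
    - {"x": 11, "y": -2, "z": 1, "rx": 0, "ry": 0, "rz": 0, "grip": -0.8}
    - {"x": 15, "y": -2.6, "z": 3, "rx": 0, "ry": 0, "rz": 0, "grip": -0.8}
    - {"x": 17.2, "y": -2.9, "z": 6, "rx": 0, "ry": 0, "rz": 0, "grip": -0.8}

```text
time_s: 3.15
eef_pos: [0.3585, 0.1706, 0.1119]
ee_rot: [0.174, 0.985, 0.001, 0.001]
ft_force: [0.4, 0.3, -2.0]
opening: 0.0307
```

play_rows:
  motion:
    - {"x": 0, "y": 0, "z": 3, "rx": 0, "ry": 0, "rz": 0, "grip": -0.8}
    - {"x": 0, "y": 0, "z": 5, "rx": 0, "ry": 0, "rz": 0, "grip": -0.8}
    - {"x": 0, "y": 0, "z": 6, "rx": 0, "ry": 0, "rz": 0, "grip": -0.8}
    - {"x": 0, "y": 0, "z": 6.5, "rx": 0, "ry": 0, "rz": 0, "grip": -0.8}
    - {"x": 0, "y": 0, "z": 6.5, "rx": 0, "ry": 0, "rz": 0, "grip": -0.8}

```text
time_s: 3.65
eef_pos: [0.3601, 0.17, 0.0464]
ee_rot: [0.174, 0.985, -0.0, -0.0]
ft_force: [0.6, 0.2, -1.2]
opening: 0.0307
```

```bash
python3 - <<'E'
from h import *
st()
grab("scene","pics/s2",(220,90,340,190),6)
E
```

```text
t 3.65 q [ 13.9  -5.8 128.6   0.   57.3 -56.1] p [0.3601 0.17   0.0464] z [-0. -0. -1.] yyaw 69.96 F [ 0.6  0.2 -1.2] T [ 0.06 -0.03 -0.01] op 0.0307
```

View pics/s2.png

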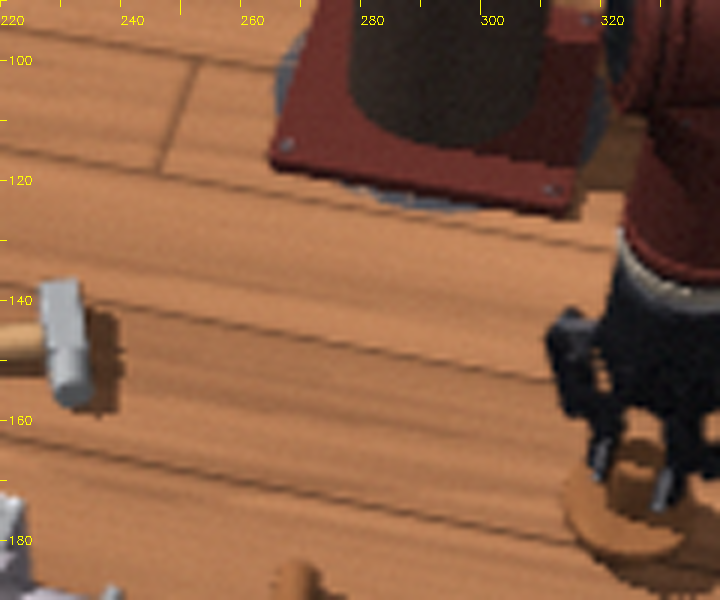

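The plug at (322,175) is just above the bench. I'll lower it until it touches.

play_rows:
  motion:
    - {"x": 0, "y": 0, "z": 0.1, "rx": 0, "ry": 0, "rz": 0, "grip": -0.8}
    - {"x": 0, "y": 0, "z": 0.2, "rx": 0, "ry": 0, "rz": 0, "grip": -0.8}
    - {"x": 0, "y": 0, "z": 0.3, "rx": 0, "ry": 0, "rz": 0, "grip": -0.8}

```text
time_s: 4.0
eef_pos: [0.3605, 0.1702, 0.0442]
ee_rot: [0.174, 0.985, 0.0, 0.0]
ft_force: [-6.7, -1.6, 15.6]
opening: 0.0308
```

play_rows:
  motion:
    - {"x": 0, "y": 0, "z": -0.1, "rx": 0, "ry": 0, "rz": 0, "grip": -0.3}
    - {"x": 0, "y": 0, "z": -0.1, "rx": 0, "ry": 0, "rz": 0, "grip": 0.3}
    - {"x": 0, "y": 0, "z": -0.1, "rx": 0, "ry": 0, "rz": 0, "grip": 0.6}
    - {"x": 0, "y": 0, "z": -1.5, "rx": 0, "ry": 0, "rz": 0, "grip": 0.6}
    - {"x": 0, "y": 0, "z": -5, "rx": 0, "ry": 0, "rz": 0, "grip": 0.6}

```text
time_s: 4.5
eef_pos: [0.3571, 0.1693, 0.0911]
ee_rot: [0.174, 0.985, -0.001, -0.003]
ft_force: [0.4, 0.2, 0.1]
opening: 0.0683
```

play_rows:
  motion:
    - {"x": 0, "y": 0, "z": -5, "rx": 0, "ry": 0, "rz": 0, "grip": 0.6}
    - {"x": 0, "y": 0, "z": -10, "rx": 0, "ry": 0, "rz": 0, "grip": 0.6}
    - {"x": 0, "y": 0, "z": -14, "rx": 0, "ry": 0, "rz": 0, "grip": 0.6}
    - {"x": 0, "y": 0, "z": -15, "rx": 0, "ry": 0, "rz": 0, "grip": 0.6}

```text
time_s: 4.9
eef_pos: [0.3625, 0.1707, 0.2489]
ee_rot: [0.174, 0.985, 0.002, 0.004]
ft_force: [1.0, 0.5, -0.8]
opening: 0.0685
```

```bash
python3 - <<'E'
from h import *
st()
to([.541,-.30,.23],down(-3),"above rib")
grab("top","pics/t2",(60,80,360,340),2)
E
```

```text
t 4.9 q [ 13.9 -21.2 117.5  -0.   83.2 -56.1] p [0.3625 0.1707 0.2489] z [ 0.009  0.002 -1.   ] yyaw 69.98 F [ 1.   0.5 -0.8] T [ 0.03 -0.05  0.01] op 0.0685
above rib x y z cm [-32.87 -38.12   1.95] r deg [ 0.54  0.19 72.98] dist 50.4 73.0
```

View pics/t2.png

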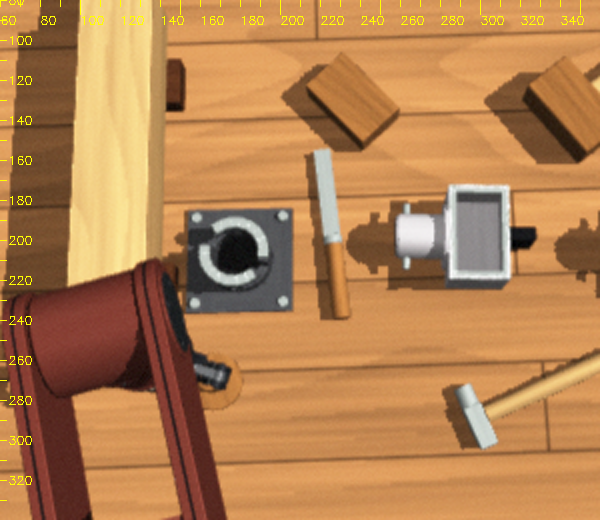

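The plug is standing on the bench near (167,271), well away from the port, and the bystanders haven't moved. Next I'll go to the hood rib.

play_rows:
  motion:
    - {"x": -3, "y": -4, "z": 0, "rx": 0, "ry": 0, "rz": 8, "grip": 0.6}
    - {"x": -6, "y": -8, "z": 0, "rx": 0, "ry": 0, "rz": 16, "grip": 0.6}
    - {"x": -9, "y": -11.5, "z": 0, "rx": 0, "ry": 0, "rz": 24, "grip": 0.6}
    - {"x": -12.5, "y": -15, "z": 0, "rx": 0, "ry": 0, "rz": 32, "grip": 0.6}
    - {"x": -16, "y": -19, "z": 0, "rx": 0, "ry": 0, "rz": 40, "grip": 0.6}

```text
time_s: 5.45
eef_pos: [0.4437, -0.0619, 0.2413]
ee_rot: [0.503, 0.864, -0.0, -0.001]
ft_force: [0.2, 0.7, 0.8]
opening: 0.0685
```

```bash
python3 - <<'E'
from h import *
st()
to([.541,-.30,.25],down(-3),"above rib")
E
```

```text
t 5.45 q [-18.1 -12.8 111.8   0.   81.1 -47.7] p [ 0.4437 -0.0619  0.2413] z [-0.002  0.001 -1.   ] yyaw 29.65 F [0.2 0.7 0.8] T [ 0.04 -0.08 -0.01] op 0.0685
above rib x y z cm [-25.5   -3.32  -0.91] r deg [-0.1  -0.08 32.65] dist 25.7 32.7
```

play_rows:
  motion:
    - {"x": -5, "y": -0.6, "z": -1, "rx": 0, "ry": 0, "rz": 8, "grip": 0.6}
    - {"x": -10, "y": -1.3, "z": -1, "rx": 0, "ry": 0, "rz": 16, "grip": 0.6}
    - {"x": -15, "y": -2, "z": -1, "rx": 0, "ry": 0, "rz": 24, "grip": 0.6}
    - {"x": -20, "y": -2.6, "z": -1, "rx": 0, "ry": 0, "rz": 32.6, "grip": 0.6}
    - {"x": -25, "y": -3.2, "z": -1, "rx": 0, "ry": 0, "rz": 32.6, "grip": 0.6}

```text
time_s: 5.95
eef_pos: [0.5397, -0.2917, 0.2505]
ee_rot: [0.725, 0.689, -0.0, -0.002]
ft_force: [0.5, 0.9, 0.0]
opening: 0.0683
```

```bash
python3 - <<'E'
from h import *
st()
E
```

```text
t 5.95 q [-35.8  10.5  87.8   0.   81.8 -32.9] p [ 0.5397 -0.2917  0.2505] z [-0.003  0.002 -1.   ] yyaw -2.9 F [0.5 0.9 0. ] T [ 0.03 -0.02  0.05] op 0.0683
```

play_rows:
  motion:
    - {"x": 0, "y": 0, "z": 0, "rx": 0, "ry": 8, "rz": 0, "grip": 0.6}
    - {"x": 0, "y": 0, "z": 0, "rx": 0, "ry": 16, "rz": 0, "grip": 0.6}
    - {"x": 0, "y": 0, "z": 0, "rx": 0, "ry": 24, "rz": 0, "grip": 0.6}
    - {"x": 0, "y": 0, "z": 0, "rx": 0, "ry": 32, "rz": 0, "grip": 0.6}
    - {"x": 0, "y": 0, "z": 0, "rx": 0, "ry": 40, "rz": 0, "grip": 0.6}

```text
time_s: 6.45
eef_pos: [0.5397, -0.2904, 0.2518]
ee_rot: [0.679, 0.648, 0.25, -0.239]
ft_force: [-0.7, -0.5, 0.3]
opening: 0.0682
```

```bash
python3 - <<'E'
from h import *
st()
E
```

```text
t 6.45 q [-49.9  29.6  72.2  27.6 108.1 -45.6] p [ 0.5397 -0.2904  0.2518] z [ 0.03   0.647 -0.762] yyaw -2.69 F [-0.7 -0.5  0.3] T [-0.32 -0.03 -0.02] op 0.0682
```

```bash
cat > kin.py <<'E'
from h import *
from scipy.optimize import least_squares
D=[([63.65,12.67,87.52,0,79.91,-7.225],[.2045,.59,.2303],[.1661,.98611,-.00085,-.00024]),
([13,-1.9,99.8,0,82.1,-57.8],[.4907,.1943,.261],[.166,.986,0,0]),
([6.4,5.1,102.4,0,72.5,-63.6],[.5313,.1384,.173],[.174,.985,0,0]),
([13.9,-5.8,128.6,0,57.3,-56.1],[.3601,.17,.0464],[.174,.985,0,0]),
([-18.1,-12.8,111.8,0,81.1,-47.7],[.4437,-.0619,.2413],[.503,.864,0,-.001]),
([-35.8,10.5,87.8,0,81.8,-32.9],[.5397,-.2917,.2505],[.725,.689,0,-.002]),
([-49.9,29.6,72.2,27.6,108.1,-45.6],[.5397,-.2904,.2518],[.679,.648,.25,-.239])]
def Rz(a):return R.from_euler('z',a).as_matrix()
def Ry(a):return R.from_euler('y',a).as_matrix()
def fk(q,p,s4=1,s6=1,c6=0):
    # p: a1,lat1,d1,L2,e,L3,lat5,d6
    a1,l1,d1,L2,e,L3,l5,d6=p
    T=Rz(q[0]);x=T@np.array([a1,l1,d1]);T=T@Ry(q[1]);x=x+T@[0,0,L2]
    T=T@Ry(q[2]);x=x+T@[e,0,L3];T=T@Rz(s4*q[3]);T=T@Ry(q[4]);x=x+T@[0,l5,d6];T=T@Rz(s6*q[5]+c6)
    return x,T
if __name__=="__main__":
  for s4 in(1,-1):
   for s6 in(1,-1):
    def f(p):
        r=[]
        for q,x,qq in D:
            X,T=fk(np.radians(q),p[:8],s4,s6,p[8]);M=R.from_quat(qq).as_matrix()
            r+=list((X-x)*100)+list((T-M).ravel()*20)
        return np.array(r)
    for c in (0,np.pi/2,np.pi,-np.pi/2):
        sol=least_squares(f,[0,.05,.3,.4,0,.4,.03,.2,c]);print(s4,s6,sol.cost,sol.x)
E
python3 kin.py
```

```text
1 1 0.010352099698047212 [0.002  0.0782 0.3099 0.4113 0.0515 0.5455 0.0005 0.3338 1.5708]
1 1 0.01035209969804857 [0.002  0.0782 0.3099 0.4113 0.0515 0.5455 0.0005 0.3338 1.5708]
1 1 0.010352099698048319 [0.002  0.0782 0.3099 0.4113 0.0515 0.5455 0.0005 0.3338 1.5708]
1 1 11200.004210267798 [ 0.002   0.0782  0.3099  0.4113  0.0515  0.5455  0.0005  0.3338 -1.5708]
1 -1 973.518605648387 [ 0.002   0.0782  0.3099  0.4113  0.0515  0.5455  0.0005  0.3338 -0.0262]
1 -1 973.5186056798841 [ 0.002   0.0782  0.3099  0.4113  0.0515  0.5455  0.0005  0.3338 -0.0262]
1 -1 973.5186056614182 [0.002  0.0782 0.3099 0.4113 0.0515 0.5455 0.0005 0.3338 6.257 ]
1 -1 973.5186056649948 [ 0.002   0.0782  0.3099  0.4113  0.0515  0.5455  0.0005  0.3338 -0.0262]
-1 1 459.26636458042583 [-0.0028  0.2543  0.1986  0.154   0.0967  0.554  -0.1619 -0.0762  1.5331]
-1 1 459.2663645803423 [-0.0028  0.2543  0.1986  0.154   0.0967  0.554  -0.1619 -0.0762  1.5331]
-1 1 459.26636458035273 [-0.0028  0.2543  0.1986  0.154   0.0967  0.554  -0.1619 -0.0762  1.5331]
-1 1 459.26636458112483 [-0.0028  0.2543  0.1986  0.154   0.0967  0.554  -0.1619 -0.0762  1.5331]
-1 -1 1430.8180613064933 [-0.0028  0.2543  0.1986  0.154   0.0967  0.554  -0.1619 -0.0762 -0.0723]
-1 -1 1430.8180612764588 [-0.0028  0.2543  0.1986  0.154   0.0967  0.554  -0.1619 -0.0762 -0.0723]
-1 -1 1430.8180613498673 [-0.0028  0.2543  0.1986  0.154   0.0967  0.554  -0.1619 -0.0762  6.2108]
-1 -1 1430.8180617490234 [-0.0028  0.2543  0.1986  0.154   0.0967  0.554  -0.1619 -0.0762 -0.0724]
```

```bash
cat >> kin.py <<'E'
P=[0.002,0.0782,0.3099,0.4113,0.0515,0.5455,0.0005,0.3338];C6=np.pi/2
LO=np.array([-2.98,-.91,.09,-1.24,.2,-2.68]);HI=np.array([2.98,2.08,2.57,4.39,2.65,2.68])
def ik(pos,Rt,q0):
    def f(q):
        X,T=fk(q,P,1,1,C6);return np.r_[(X-pos)*10,(R.from_matrix(T.T@Rt).as_rotvec())]
    s=least_squares(f,np.clip(q0,LO+.01,HI-.01),bounds=(LO,HI));return s.x,np.abs(s.fun).max()
E
python3 - <<'E'
from kin import *
print("blue foot",px("top",363.5,200,.046))
yw=-3.1
q=np.radians([-49.9,29.6,72.2,27.6,108.1,-45.6])
Ry_=lambda a:R.from_euler('y',a,degrees=True).as_matrix()
for t in (60,50,40,30,20,10,0,-10,-20,-30,-40,-50,-60,-70,-80,-90):
    q,e=ik(np.array([.541,-.22,.20]),down(yw)@Ry_(t),q);print(t,np.degrees(q).round(0),round(e,4))
E
```

```text
blue foot [ 0.5333 -0.3815  0.046 ]
60 [-50.  37.  77.  39. 112. -48.] 0.0
50 [-48.  31.  80.  34. 106. -47.] 0.0
40 [-46.  26.  83.  29. 100. -45.] 0.0
30 [-43.  20.  86.  23.  93. -43.] 0.0
20 [-39.  16.  90.  16.  87. -39.] 0.0
10 [-35.  12.  93.   9.  81. -33.] 0.0
0 [-30.   8.  96.  -0.  76. -27.] 0.0
-10 [-25.   6.  98. -10.  72. -19.] 0.0
-20 [-19.   6. 101. -21.  69.  -9.] 0.0
-30 [-14.   7. 103. -32.  68.   1.] 0.0
-40 [ -9.   9. 104. -43.  69.  11.] 0.0
-50 [ -4.  12. 105. -54.  72.  21.] 0.0
-60 [ -1.  17. 105. -63.  76.  30.] 0.0
-70 [  1.  23. 105. -71.  81.  37.] 0.0037
-80 [  2.  28. 100. -71.  88.  38.] 0.1081
-90 [  2.  33.  96. -71.  94.  40.] 0.2113
```

```bash
cat > g.py <<'E'
from kin import *
st()
O=np.array([.5465,-.1515,.046]);hz=np.array([-.054,-.9985,0])
Rt=down(-3.1)@R.from_euler('y',40,degrees=True).as_matrix()
g=O+.114*hz+[0,0,.006]; tcp=g+.0187*Rt[:,2]
print(tcp,Rt[:,2])
to(tcp-.09*Rt[:,2],Rt,"pre");to(tcp,Rt,"grasp")
E
python3 g.py
```

```text
t 6.45 q [-49.9  29.6  72.2  27.6 108.1 -45.6] p [ 0.5397 -0.2904  0.2518] z [ 0.03   0.647 -0.762] yyaw -2.69 F [-0.7 -0.5  0.3] T [-0.32 -0.03 -0.02] op 0.0682
[ 0.541  -0.2533  0.0377] [ 0.0348  0.6418 -0.766 ]
pre x y z cm [-10.99  -0.07   9.72] r deg [-0.29 -0.39  0.29] dist 14.7 0.6
grasp x y z cm [-11.05  -0.03  18.72] r deg [-0.29 -0.39  0.29] dist 21.7 0.6
```

play_rows:
  motion:
    - {"x": -4, "y": 0, "z": 2, "rx": -0.3, "ry": -0.4, "rz": 0.3, "grip": 0.4}
    - {"x": -8, "y": 0, "z": 5, "rx": -0.3, "ry": -0.4, "rz": 0.3, "grip": 0.4}
    - {"x": -11, "y": 0, "z": 8.5, "rx": -0.3, "ry": -0.4, "rz": 0.3, "grip": 0.4}
    - {"x": -11, "y": 0, "z": 9.7, "rx": -0.3, "ry": -0.4, "rz": 0.3, "grip": 0.4}
    - {"x": -11, "y": 0, "z": 9.7, "rx": -0.3, "ry": -0.4, "rz": 0.3, "grip": 0.4}

```text
time_s: 6.95
eef_pos: [0.5376, -0.3089, 0.1052]
ee_rot: [0.682, 0.646, 0.246, -0.237]
ft_force: [1.0, 0.2, 0.2]
opening: 0.0597
```

```bash
python3 g.py; python3 -c "
from h import *
grab('top','pics/t3',(240,150,370,240),6)
grab('scene','pics/s3',(130,110,260,220),6)"
```

```text
t 6.95 q [-50.8  39.   74.9  25.6  97.3 -51.6] p [ 0.5376 -0.3089  0.1052] z [ 0.03   0.642 -0.766] yyaw -3.02 F [1.  0.2 0.2] T [-0.3   0.   -0.01] op 0.0597
[ 0.541  -0.2533  0.0377] [ 0.0348  0.6418 -0.766 ]
pre x y z cm [-0.07  0.04 -0.24] r deg [-0.25  0.03 -0.11] dist 0.3 0.3
grasp x y z cm [-0.07  0.08  8.76] r deg [-0.25  0.03 -0.11] dist 8.8 0.3
```

View pics/t3.png

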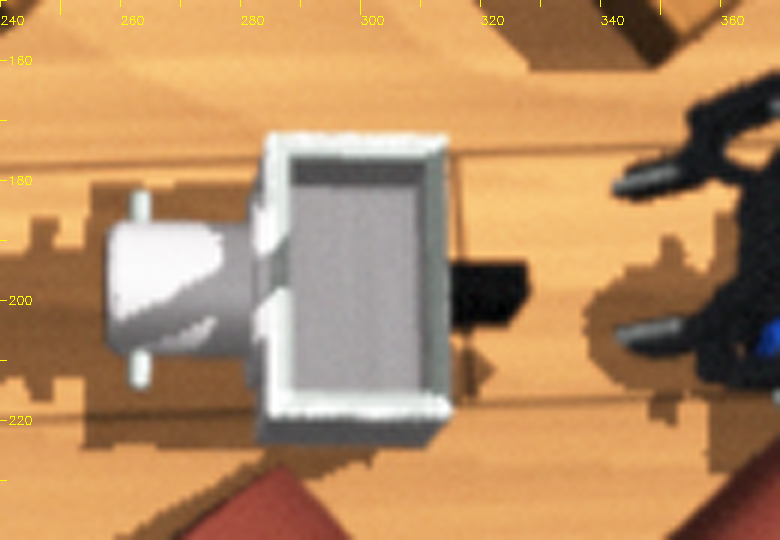

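View pics/s3.png

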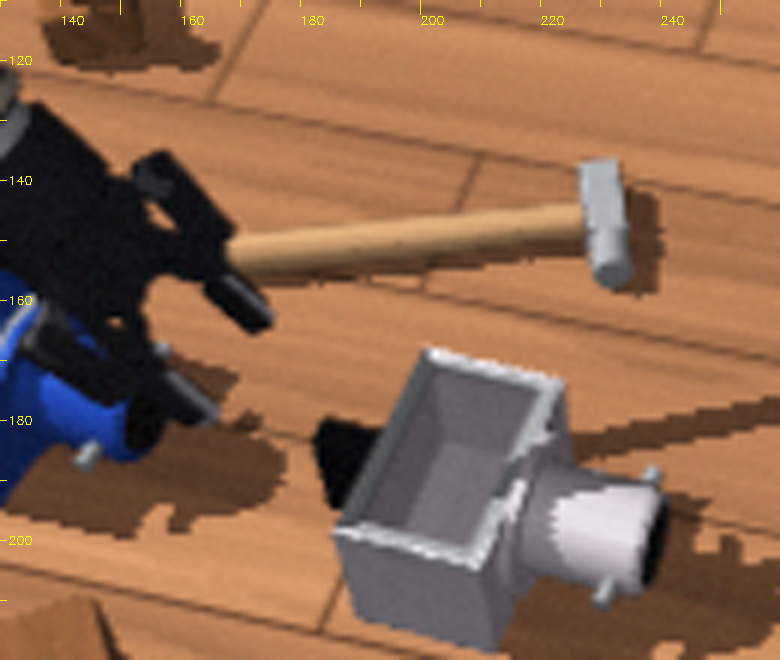

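The fingers at rows 180 and 206 straddle the line of the rib at (322,199). The gripper is above the blue hood and not touching anything. I'll advance along the tool axis.

play_rows:
  motion:
    - {"x": -0.1, "y": 0.1, "z": 2.5, "rx": -0.2, "ry": 0, "rz": 0, "grip": 0.4}
    - {"x": -0.1, "y": 0.1, "z": 5, "rx": -0.2, "ry": 0, "rz": 0, "grip": 0.4}
    - {"x": -0.1, "y": 0.1, "z": 7, "rx": -0.2, "ry": 0, "rz": 0, "grip": 0.3}
    - {"x": -0.1, "y": 0.1, "z": 8.5, "rx": -0.2, "ry": 0, "rz": 0, "grip": 0.2}
    - {"x": -0.1, "y": 0.1, "z": 8.7, "rx": -0.2, "ry": 0, "rz": 0, "grip": 0.1}

```text
time_s: 7.55
eef_pos: [0.5435, -0.2566, 0.0415]
ee_rot: [0.683, 0.648, 0.247, -0.231]
ft_force: [1.1, 0.3, 0.6]
opening: 0.0467
```

```bash
python3 g.py; python3 -c "
from h import *
grab('top','pics/t4',(270,150,370,240),7)"
```

```text
t 7.55 q [-47.8  39.7  81.5  27.1  88.9 -52.7] p [ 0.5435 -0.2566  0.0415] z [ 0.038  0.636 -0.771] yyaw -3.09 F [1.1 0.3 0.6] T [-0.29  0.03  0.03] op 0.0467
[ 0.541  -0.2533  0.0377] [ 0.0348  0.6418 -0.766 ]
pre x y z cm [-0.07 -0.24 -8.51] r deg [0.18 0.43 0.15] dist 8.5 0.5
grasp x y z cm [-0.   -0.27  0.49] r deg [0.18 0.43 0.15] dist 0.6 0.5
```

View pics/t4.png

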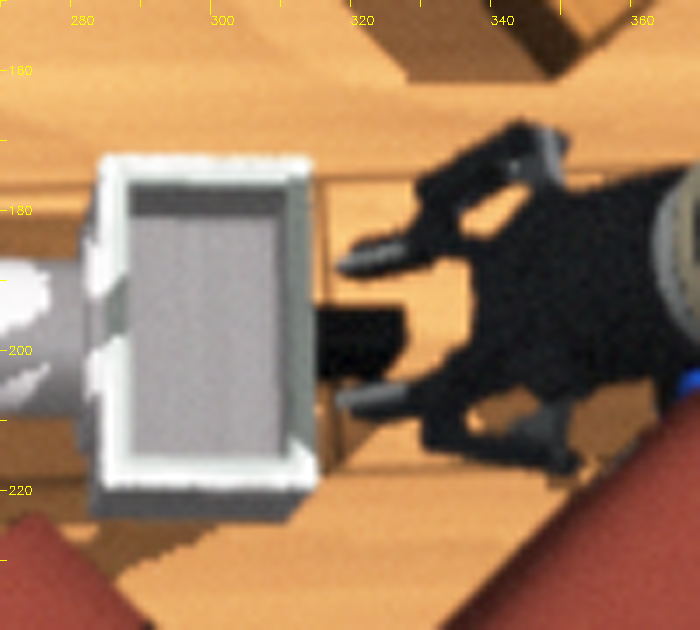

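The fingertips are at about column 319, just short of the box plate at 315. Their midpoint is near row 197 and the rib's is near 199, so I'll shift about 3 mm and close.

play_rows:
  motion:
    - {"x": 0, "y": -0.35, "z": 0.4, "rx": 0.2, "ry": 0.4, "rz": 0, "grip": 0.1}
    - {"x": 0, "y": -0.35, "z": 0.4, "rx": 0.2, "ry": 0.4, "rz": 0, "grip": -0.3}
    - {"x": 0, "y": -0.35, "z": 0.4, "rx": 0.2, "ry": 0.4, "rz": 0, "grip": -0.6}
    - {"x": 0, "y": -0.35, "z": 0.4, "rx": 0.2, "ry": 0.4, "rz": 0, "grip": -1}
    - {"x": 0, "y": -0.35, "z": 0.4, "rx": 0.2, "ry": 0.4, "rz": 0, "grip": -1}
  squeeze: 80

```text
time_s: 8.1
eef_pos: [0.5399, -0.2557, 0.0382]
ee_rot: [0.682, 0.647, 0.248, -0.234]
ft_force: [-1.0, -2.8, 3.5]
opening: 0.0196
```

```bash
python3 g.py
```

```text
t 8.1 q [-48.   39.9  81.8  27.1  89.  -53.1] p [ 0.5399 -0.2557  0.0382] z [ 0.036  0.641 -0.767] yyaw -3.08 F [-1.  -2.8  3.5] T [-0.24  0.25  0.1 ] op 0.0196
[ 0.541  -0.2533  0.0377] [ 0.0348  0.6418 -0.766 ]
pre x y z cm [ 0.14  0.11 -8.8 ] r deg [0.06 0.06 0.07] dist 8.8 0.1
grasp x y z cm [0.15 0.1  0.2 ] r deg [0.06 0.06 0.07] dist 0.3 0.1
```

The rib is gripped at 19.6 mm opening. I'll lift, raising the squeeze for the turn.

play_rows:
  motion:
    - {"x": 0.6, "y": 0, "z": -0.8, "rx": 0, "ry": 0, "rz": 0, "grip": -1}
    - {"x": 2, "y": 0, "z": -2.4, "rx": 0, "ry": 0, "rz": 0, "grip": -1}
    - {"x": 4.5, "y": 0, "z": -5.4, "rx": 0, "ry": 0, "rz": 0, "grip": -1}
    - {"x": 7, "y": 0, "z": -8.4, "rx": 0, "ry": 0, "rz": 0, "grip": -1}
    - {"x": 9, "y": 0, "z": -10.7, "rx": 0, "ry": 0, "rz": 0, "grip": -1}
  squeeze: 110

```text
time_s: 8.6
eef_pos: [0.5396, -0.2548, 0.179]
ee_rot: [0.682, 0.647, 0.248, -0.234]
ft_force: [0.7, -0.4, -4.8]
opening: 0.0185
```

```bash
cat > up.py <<'E'
from kin import *
st()
hx=np.array([.054,.9985,0])
Rt=down(-3.1)@R.from_euler('y',-50,degrees=True).as_matrix()
def tcp(o): return np.array(o)+[0,0,.1164]+.0065*hx+.0187*Rt[:,2]
to(tcp([.5465,-.19,.12]),Rt,"hi"); to(tcp([.5465,-.19,.07]),Rt,"lo")
E
python3 up.py;  python3 -c "
from h import *
grab('scene','pics/s5',(150,90,270,190),6)"
```

```text
t 8.6 q [-48.   29.6  80.   27.5  99.7 -47.5] p [ 0.5396 -0.2548  0.179 ] z [ 0.035  0.641 -0.767] yyaw -3.05 F [ 0.7 -0.4 -4.8] T [-1.32  0.07  0.02] op 0.0185
hi x y z cm [7.3  0.35 0.19] r deg [  0.06 -89.9    0.05] dist 7.3 89.9
lo x y z cm [4.09 0.34 4.03] r deg [  0.06 -89.9    0.05] dist 5.8 89.9
```

View pics/s5.png

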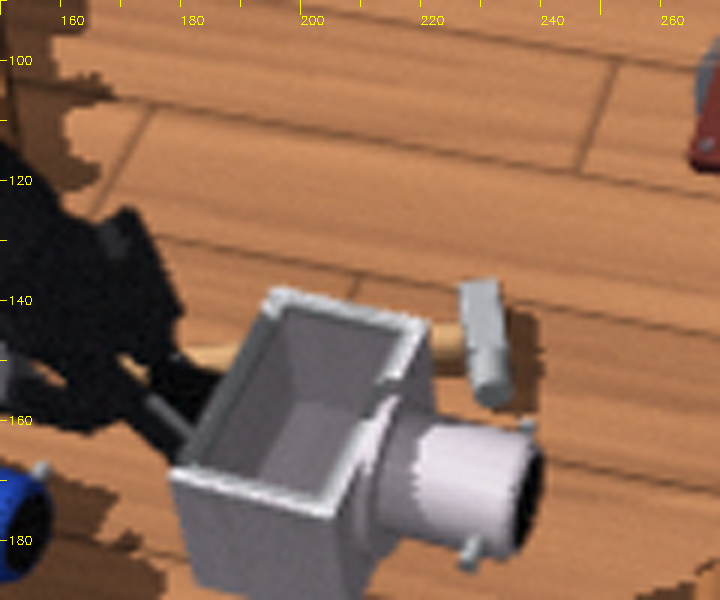

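The hood is off the bench (about 4.5 N) and still level, at (205,165). I'll turn it upright now.

play_rows:
  motion:
    - {"x": 2, "y": 0, "z": -1, "rx": 0, "ry": -6, "rz": 0, "grip": -1}
    - {"x": 3.5, "y": 0, "z": -1, "rx": 0, "ry": -13, "rz": 0, "grip": -1}
    - {"x": 5, "y": 0.1, "z": -1, "rx": 0, "ry": -20, "rz": 0, "grip": -1}
    - {"x": 6.5, "y": 0.1, "z": -1, "rx": 0, "ry": -27, "rz": 0, "grip": -1}
    - {"x": 7.3, "y": 0.2, "z": -1, "rx": 0, "ry": -34, "rz": 0, "grip": -1}

```text
time_s: 9.15
eef_pos: [0.5439, -0.2045, 0.2323]
ee_rot: [0.725, 0.687, 0.037, -0.034]
ft_force: [0.3, -0.2, -5.5]
opening: 0.0188
```

play_rows:
  motion:
    - {"x": 0, "y": 0, "z": 0, "rx": 0, "ry": -7, "rz": 0, "grip": -1}
    - {"x": 0, "y": 0, "z": 0, "rx": 0, "ry": -14, "rz": 0, "grip": -1}
    - {"x": 0, "y": 0, "z": 0, "rx": 0, "ry": -21, "rz": 0, "grip": -1}
    - {"x": 0, "y": 0, "z": 0, "rx": 0, "ry": -28, "rz": 0, "grip": -1}
    - {"x": 0, "y": 0, "z": 0, "rx": 0, "ry": -35, "rz": 0, "grip": -1}

```text
time_s: 9.65
eef_pos: [0.5434, -0.2042, 0.231]
ee_rot: [0.702, 0.666, -0.183, 0.173]
ft_force: [-1.3, 0.2, -5.9]
opening: 0.0186
```

```bash
python3 up.py;  python3 -c "
from h import *
grab('scene','pics/s6',(150,60,290,180),5)"
```

```text
t 9.65 q [-12.5   4.9 100.8 -30.4  71.7  -0.4] p [ 0.5434 -0.2042  0.231 ] z [-0.026 -0.487 -0.873] yyaw -3.01 F [-1.3  0.2 -5.9] T [ 0.53  0.06 -0.05] op 0.0186
hi x y z cm [0.89 0.23 0.26] r deg [  0.05 -20.82   0.08] dist 1.0 20.8
lo x y z cm [3.33 0.23 4.62] r deg [  0.05 -20.82   0.08] dist 5.7 20.8
```

View pics/s6.png

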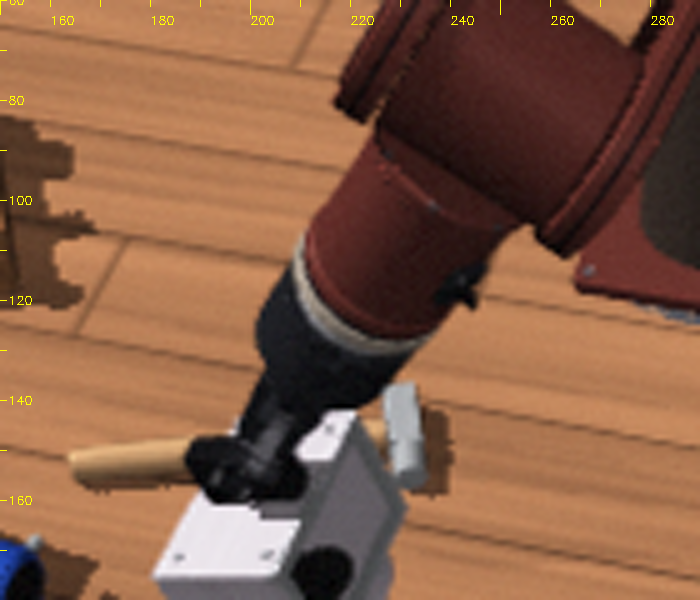

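```bash
python3 -c "
from h import *
crop('pics/s6_raw.png',(160,130,260,210),8,'pics/s6b.png')"
```

```text
(no output)
```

View pics/s6b.png

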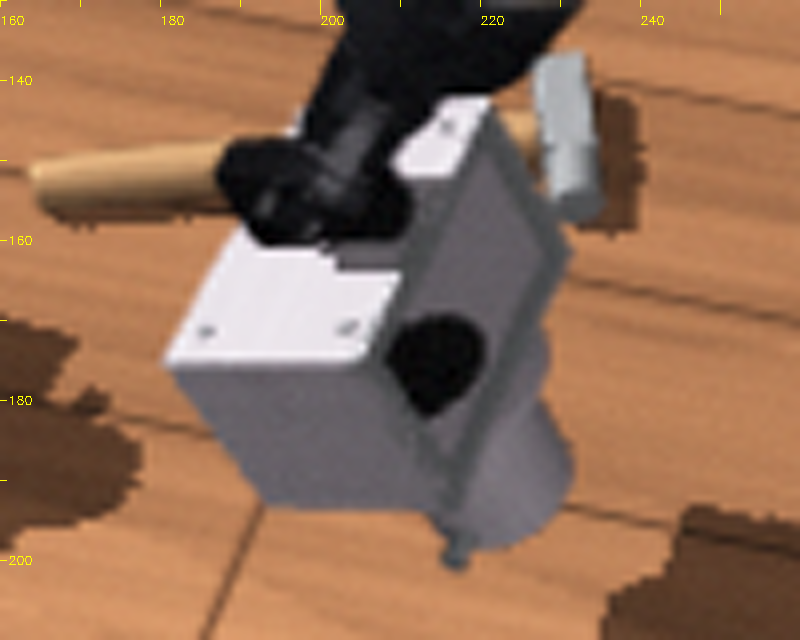

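The top plate is at (195,165) and the spigot still leans right toward (225,190), which fits the roughly 21° left to turn. I'll finish the turn.

play_rows:
  motion:
    - {"x": 0.3, "y": 0.1, "z": 0.1, "rx": 0, "ry": -6, "rz": 0, "grip": -1}
    - {"x": 0.6, "y": 0.2, "z": 0.2, "rx": 0, "ry": -12, "rz": 0, "grip": -1}
    - {"x": 0.9, "y": 0.2, "z": 0.3, "rx": 0, "ry": -17, "rz": 0, "grip": -1}
    - {"x": 0.9, "y": 0.2, "z": 0.3, "rx": 0, "ry": -20.8, "rz": 0, "grip": -1}
    - {"x": 0.9, "y": 0.2, "z": 0.3, "rx": 0, "ry": -20.8, "rz": 0, "grip": -1}

```text
time_s: 10.2
eef_pos: [0.5445, -0.1974, 0.2206]
ee_rot: [0.657, 0.626, -0.307, 0.286]
ft_force: [-0.7, 0.6, -5.5]
opening: 0.0183
```

```bash
cat > ov.py <<'E'
from kin import *
import sys
def pts():
    k={}
    for x in(-46,38):
        for y in(-65,65):
            for z in(6,88): k[f"b{x},{y},{z}"]=(x,y,z)
    return np.array(list(k.values()))/1000
BOX=pts();E_=[(i,j) for i in range(8) for j in range(i) if bin(i^j).count('1')==1]
a=np.linspace(0,2*np.pi,40)
def circ(r,z): return np.stack([r*np.cos(a),r*np.sin(a),0*a+z],1)
def draw(n,raw,O,Rh,box,s,out):
    im=cv2.imread(raw);x0,y0,x1,y1=box
    c=cv2.resize(im[y0:y1,x0:x1],None,fx=s,fy=s,interpolation=cv2.INTER_CUBIC)
    f=lambda P:(((proj(n,P@Rh.T+O)-[x0,y0]+.5)*s-.5)).round().astype(int)
    b=f(BOX)
    for i,j in E_: cv2.line(c,tuple(map(int,b[i])),tuple(map(int,b[j])),(0,255,0),1)
    for r,z in((.027,-.066),(.0315,-.06),(.046,0)): cv2.polylines(c,[f(circ(r,z)).astype(np.int32)],True,(0,255,255),1)
    l=f(np.array([[0,-.046,-.051],[0,.046,-.051]]));cv2.line(c,tuple(map(int,l[0])),tuple(map(int,l[1])),(255,0,255),1)
    cv2.imwrite(out,c)
E
python3 up.py; python3 - <<'E'
from ov import *
s=ctrl.read_state();M=R.from_quat(s["ee_rot"]).as_matrix()
grab("scene","pics/s7");grab("top","pics/t7")
Rt=down(-3.1)@R.from_euler('y',-50,degrees=True).as_matrix()
Rh0=np.stack([[.054,.9985,0],[-.9985,.054,0],[0,0,1]],1)  # hood axes when tool = Rt
Rh=M@Rt.T@Rh0
g=s["eef_pos"]-.0187*M[:,2]; O=g-Rh@[.0065,.001,.1164]
print(O,Rh)
draw("scene","pics/s7_raw.png",O,Rh,(160,120,260,200),8,"pics/s7o.png")
draw("top","pics/t7_raw.png",O,Rh,(240,140,340,215),8,"pics/t7o.png")
E
```

```text
t 10.2 q [ -2.3  11.4 103.4 -52.   75.   19.5] p [ 0.5445 -0.1974  0.2206] z [-0.045 -0.76  -0.648] yyaw -3.01 F [-0.7  0.6 -5.5] T [ 1.08 -0.02  0.01] op 0.0183
hi x y z cm [-0.31  0.16 -0.22] r deg [-0.2  -0.4   0.37] dist 0.4 0.6
lo x y z cm [3.5  0.2  3.02] r deg [-0.2  -0.4   0.37] dist 4.6 0.6
[ 0.5452 -0.1889  0.1163] [[ 0.0525 -0.9986  0.0069]
 [ 0.9986  0.0525 -0.0073]
 [ 0.007   0.0073  0.9999]]
```

View pics/s7o.png

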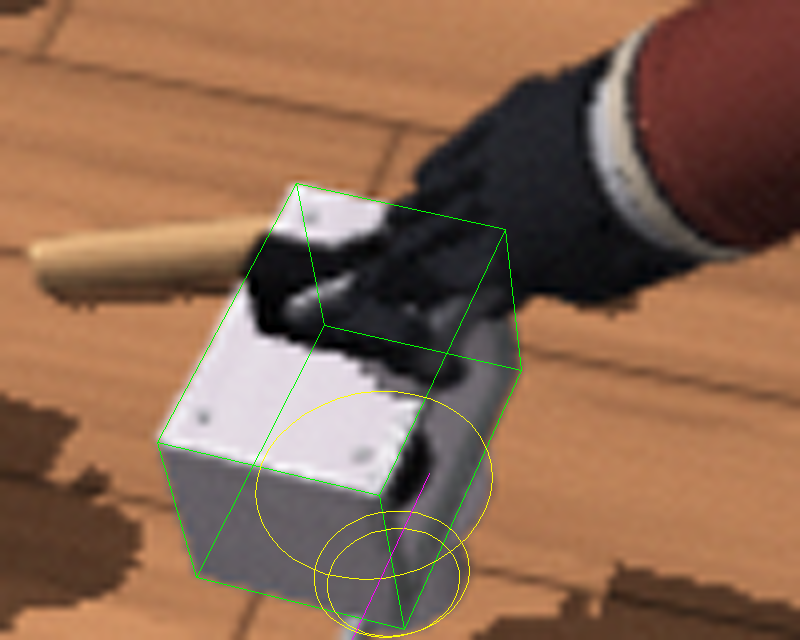

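View pics/t7o.png

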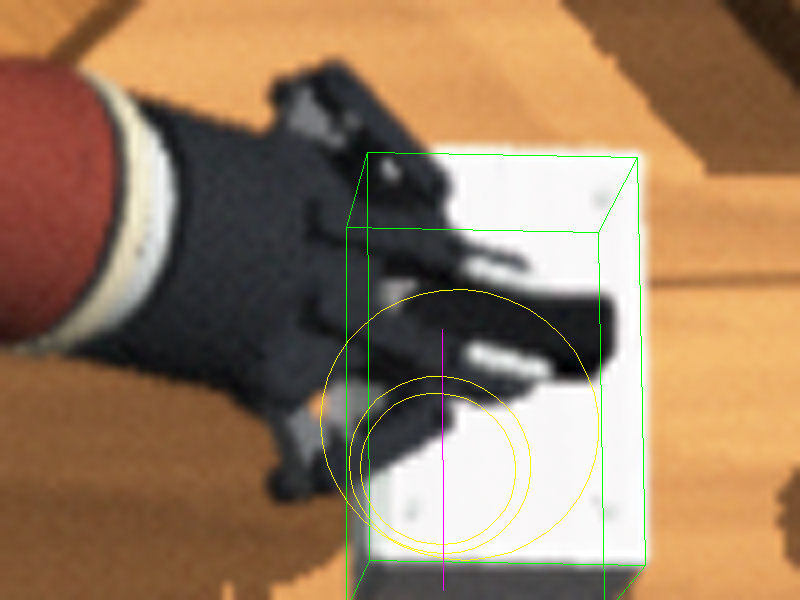

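The overlay matches both views within about 1 px, so the grasp estimate is good and the hood is upright within about 0.6°. I'll lower it to the bench.

play_rows:
  motion:
    - {"x": 1, "y": 0.1, "z": 0.9, "rx": -0.2, "ry": -0.4, "rz": 0.4, "grip": -1}
    - {"x": 2, "y": 0.2, "z": 1.7, "rx": -0.2, "ry": -0.4, "rz": 0.4, "grip": -1}
    - {"x": 2.9, "y": 0.2, "z": 2.5, "rx": -0.2, "ry": -0.4, "rz": 0.4, "grip": -1}
    - {"x": 3.5, "y": 0.2, "z": 3, "rx": -0.2, "ry": -0.4, "rz": 0.4, "grip": -1}
    - {"x": 3.5, "y": 0.2, "z": 3, "rx": -0.2, "ry": -0.4, "rz": 0.4, "grip": -1}

```text
time_s: 10.8
eef_pos: [0.5474, -0.1995, 0.177]
ee_rot: [0.659, 0.622, -0.306, 0.293]
ft_force: [-1.3, 0.3, -5.6]
opening: 0.0184
```

```bash
python3 up.py
```

```text
t 10.8 q [ -2.3  15.3 104.5 -53.8  71.9  24.4] p [ 0.5474 -0.1995  0.177 ] z [-0.039 -0.767 -0.641] yyaw -3.19 F [-1.3  0.3 -5.6] T [ 1.03 -0.08 -0.01] op 0.0184
hi x y z cm [-3.53 -0.12 -3.16] r deg [ 0.12  0.15 -0.29] dist 4.7 0.3
lo x y z cm [ 0.31 -0.15  0.04] r deg [ 0.12  0.15 -0.29] dist 0.3 0.3
```

play_rows:
  motion:
    - {"x": 0.15, "y": -0.1, "z": 0.13, "rx": 0, "ry": 0, "rz": 0, "grip": -1}
    - {"x": 0.31, "y": -0.1, "z": 0.26, "rx": 0, "ry": 0, "rz": 0, "grip": -1}
    - {"x": 0.39, "y": -0.1, "z": 0.32, "rx": 0, "ry": 0, "rz": 0, "grip": -1}
    - {"x": 0.46, "y": -0.1, "z": 0.38, "rx": 0, "ry": 0, "rz": 0, "grip": -1}
  squeeze: 60

```text
time_s: 11.2
eef_pos: [0.5478, -0.1992, 0.1732]
ee_rot: [0.659, 0.621, -0.305, 0.295]
ft_force: [-0.1, 0.0, -5.0]
opening: 0.0186
```

play_rows:
  motion:
    - {"x": 0.1, "y": 0, "z": 0.08, "rx": 0, "ry": 0, "rz": 0, "grip": -1}
    - {"x": 0.18, "y": 0, "z": 0.15, "rx": 0, "ry": 0, "rz": 0, "grip": -1}
    - {"x": 0.23, "y": 0, "z": 0.19, "rx": 0, "ry": 0, "rz": 0, "grip": -1}

```text
time_s: 11.5
eef_pos: [0.5482, -0.1996, 0.1714]
ee_rot: [0.659, 0.621, -0.306, 0.295]
ft_force: [-0.3, 1.5, 4.9]
opening: 0.0184
```

```bash
python3 up.py
```

```text
t 11.5 q [ -2.2  15.8 104.6 -54.2  71.5  25.3] p [ 0.5482 -0.1996  0.1714] z [-0.036 -0.769 -0.639] yyaw -3.14 F [-0.3  1.5  4.9] T [ 0.35  0.46 -0.2 ] op 0.0184
hi x y z cm [-3.97 -0.17 -3.51] r deg [ 0.32  0.29 -0.45] dist 5.3 0.6
lo x y z cm [-0.12 -0.22 -0.31] r deg [ 0.32  0.29 -0.45] dist 0.4 0.6
```

The foot is on the bench. I'll release and back out along the tool axis.

play_rows:
  motion:
    - {"x": -0.05, "y": 0, "z": -0.04, "rx": 0, "ry": 0, "rz": 0, "grip": -0.5}
    - {"x": -0.05, "y": 0, "z": -0.04, "rx": 0, "ry": 0, "rz": 0, "grip": -0.1}
    - {"x": -0.05, "y": 0, "z": -0.04, "rx": 0, "ry": 0, "rz": 0, "grip": 0.2}
    - {"x": -0.05, "y": 0, "z": -0.04, "rx": 0, "ry": 0, "rz": 0, "grip": 0.3}
    - {"x": -0.05, "y": 0, "z": -0.5, "rx": 0, "ry": 0, "rz": 0, "grip": 0.3}

```text
time_s: 12.0
eef_pos: [0.5473, -0.1959, 0.1732]
ee_rot: [0.659, 0.621, -0.306, 0.294]
ft_force: [0.2, 0.3, 0.2]
opening: 0.0553
```

play_rows:
  motion:
    - {"x": 0, "y": 0, "z": -2, "rx": 0, "ry": 0, "rz": 0, "grip": 0.3}
    - {"x": 0, "y": 0, "z": -5, "rx": 0, "ry": 0, "rz": 0, "grip": 0.3}
    - {"x": 0, "y": 0, "z": -8, "rx": 0, "ry": 0, "rz": 0, "grip": 0.3}
    - {"x": 0, "y": 0, "z": -10, "rx": 0, "ry": 0, "rz": 0, "grip": 0.3}
    - {"x": 0, "y": 0, "z": -12, "rx": 0, "ry": 0, "rz": 0, "grip": 0.3}

```text
time_s: 12.5
eef_pos: [0.5523, -0.1026, 0.2513]
ee_rot: [0.659, 0.621, -0.305, 0.295]
ft_force: [-0.2, -0.4, -0.3]
opening: 0.0554
```

```bash
python3 - <<'E'
from ov import *
st()
grab("scene","pics/s8");grab("top","pics/t8")
Rh=np.stack([[.054,.9985,0],[-.9985,.054,0],[0,0,1]],1);O=np.array([.548,-.191,.066])
draw("scene","pics/s8_raw.png",O,Rh,(160,130,260,210),8,"pics/s8o.png")
draw("top","pics/t8_raw.png",O,Rh,(240,150,340,225),8,"pics/t8o.png")
E
```

```text
t 12.5 q [  7.5  12.4  98.9 -49.5  83.9  23.4] p [ 0.5523 -0.1026  0.2513] z [-0.036 -0.767 -0.64 ] yyaw -3.12 F [-0.2 -0.4 -0.3] T [ 0.33 -0.   -0.04] op 0.0554
```

View pics/s8o.png

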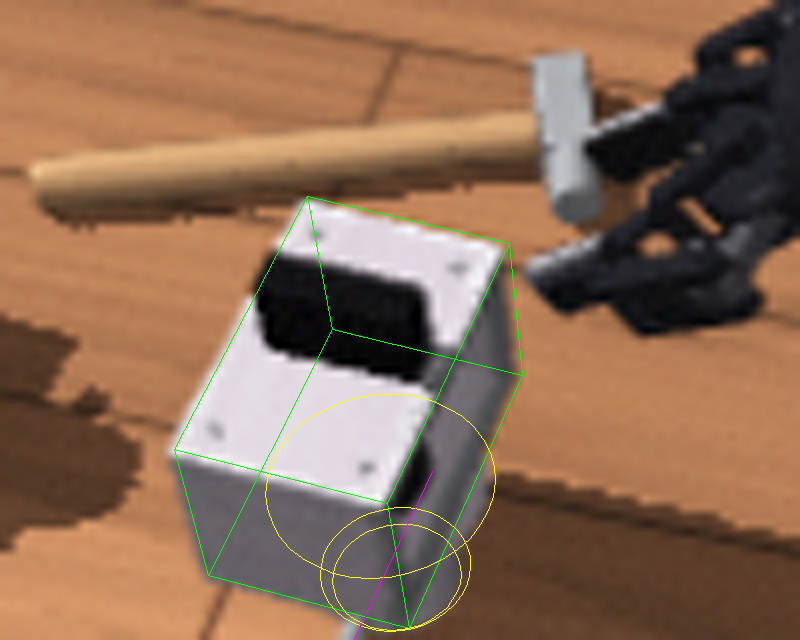

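View pics/t8o.png

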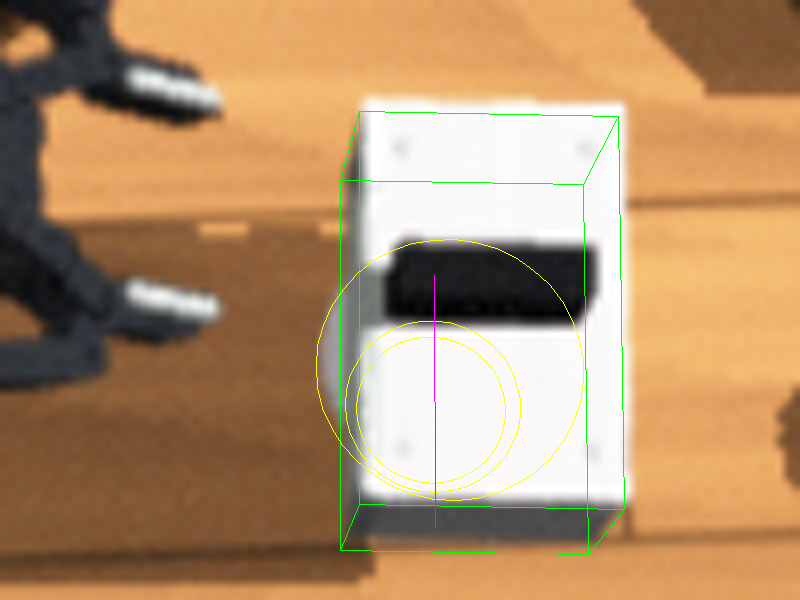

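The hood is standing upright and free. The overlay is off by about 2 mm, so I'll use origin ≈ (0.5495, -0.192). Next I'll regrip from straight above.

```bash
cat > rg.py <<'E'
from kin import *
st()
to([.5495,-.192,.25],down(-3.1),"above"); to([.5495,-.192,.160],down(-3.1),"grasp")
E
python3 rg.py
```

```text
t 12.6 q [  7.6  12.4  98.8 -49.5  83.8  23.5] p [ 0.5536 -0.102   0.2526] z [-0.033 -0.767 -0.641] yyaw -3.02 F [ 1.  -0.8  1. ] T [ 0.36 -0.01 -0.  ] op 0.0558
above x y z cm [-5.57  0.06  7.08] r deg [ 0.69 50.16 -0.23] dist 9.0 50.2
grasp x y z cm [ 1.34 -0.05 12.85] r deg [ 0.69 50.16 -0.23] dist 12.9 50.2
```

play_rows:
  motion:
    - {"x": -1.5, "y": 0, "z": 0, "rx": 0, "ry": 8, "rz": 0, "grip": 0.3}
    - {"x": -3, "y": 0, "z": 1.5, "rx": 0.2, "ry": 16, "rz": 0, "grip": 0.3}
    - {"x": -4, "y": 0, "z": 3, "rx": 0.3, "ry": 24, "rz": 0, "grip": 0.3}
    - {"x": -5, "y": 0, "z": 5, "rx": 0.5, "ry": 32, "rz": 0, "grip": 0.3}
    - {"x": -5.5, "y": 0, "z": 6.5, "rx": 0.6, "ry": 40, "rz": -0.2, "grip": 0.3}

```text
time_s: 13.1
eef_pos: [0.5476, -0.1903, 0.252]
ee_rot: [0.724, 0.684, -0.063, 0.06]
ft_force: [-0.0, -0.6, -1.7]
opening: 0.0552
```

```bash
python3 rg.py
```

```text
t 13.1 q [-21.5   4.   95.3  -9.7  77.6 -16.4] p [ 0.5476 -0.1903  0.252 ] z [-0.009 -0.173 -0.985] yyaw -3.29 F [-0.  -0.6 -1.7] T [0.1  0.06 0.02] op 0.0552
above x y z cm [-0.12  0.2   0.22] r deg [ 0.06  9.98 -0.2 ] dist 0.3 10.0
grasp x y z cm [1.44 0.19 9.08] r deg [ 0.06  9.98 -0.2 ] dist 9.2 10.0
```

play_rows:
  motion:
    - {"x": -0.1, "y": 0.2, "z": 0, "rx": 0, "ry": 5, "rz": -0.2, "grip": 0.3}
    - {"x": -0.1, "y": 0.2, "z": 0.2, "rx": 0, "ry": 10, "rz": -0.2, "grip": 0.3}
    - {"x": -0.1, "y": 0.2, "z": 0.2, "rx": 0, "ry": 10, "rz": -0.2, "grip": 0.3}

```text
time_s: 13.4
eef_pos: [0.5483, -0.1932, 0.248]
ee_rot: [0.728, 0.686, -0.002, -0.001]
ft_force: [-0.2, -0.4, 0.1]
opening: 0.0553
```

```bash
python3 rg.py; python3 -c "
from h import *
grab('scene','pics/s9',(170,90,270,190),6)
grab('top','pics/t9',(240,150,340,225),7)"
```

```text
t 13.4 q [-27.    6.2  92.9  -0.2  81.1 -23.6] p [ 0.5483 -0.1932  0.248 ] z [-0.004 -0.002 -1.   ] yyaw -3.38 F [-0.2 -0.4  0.1] T [-0.03  0.03 -0.01] op 0.0553
above x y z cm [ 0.12  0.12 -0.2 ] r deg [-0.23  0.15 -0.28] dist 0.3 0.4
grasp x y z cm [0.15 0.15 8.8 ] r deg [-0.23  0.15 -0.28] dist 8.8 0.4
```

View pics/s9.png

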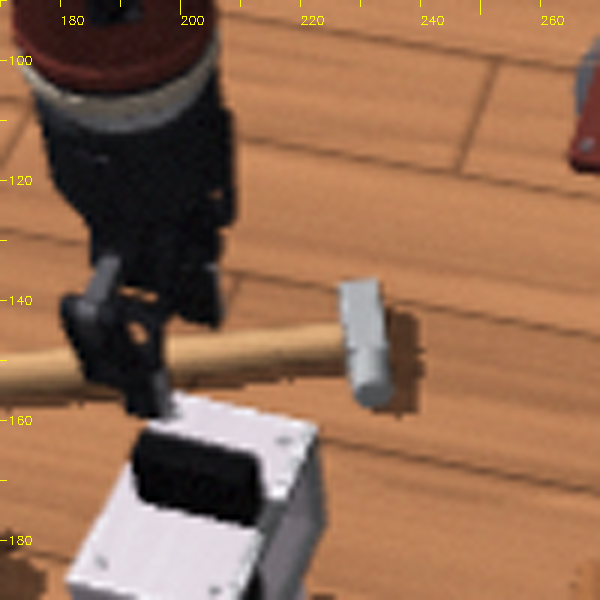

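View pics/t9.png

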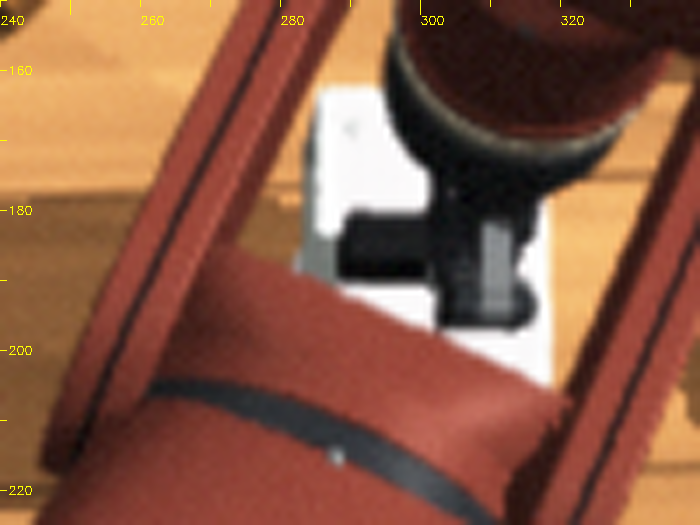

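```bash
python3 -c "
from h import *
print(proj('scene',np.array([[.548+.03,-.193,.253],[.5495,-.192,.192]])), proj('top',np.array([[.548+.03,-.193,.253],[.5495,-.192,.192]])))"
```

```text
[[195.8048 158.1841]
 [202.0745 164.9408]] [[303.9423 165.7825]
 [301.3248 183.7518]]
```

The projected rib top at (202,165) agrees with the picture. I'll descend and grip.

play_rows:
  motion:
    - {"x": 0.1, "y": 0.1, "z": 3, "rx": -0.2, "ry": 0.1, "rz": -0.3, "grip": 0.3}
    - {"x": 0.1, "y": 0.1, "z": 6, "rx": -0.2, "ry": 0.1, "rz": -0.3, "grip": 0.3}
    - {"x": 0.1, "y": 0.1, "z": 8, "rx": -0.2, "ry": 0.1, "rz": -0.3, "grip": 0.3}
    - {"x": 0.1, "y": 0.1, "z": 8.8, "rx": -0.2, "ry": 0.1, "rz": -0.3, "grip": 0.3}
    - {"x": 0.1, "y": 0.1, "z": 8.8, "rx": -0.2, "ry": 0.1, "rz": -0.3, "grip": 0}

```text
time_s: 14.0
eef_pos: [0.5495, -0.1881, 0.1597]
ee_rot: [0.723, 0.69, -0.001, -0.0]
ft_force: [0.9, -0.8, -0.8]
opening: 0.0429
```

play_rows:
  motion:
    - {"x": 0, "y": 0, "z": 0, "rx": 0, "ry": 0, "rz": 0, "grip": -0.3}
    - {"x": 0, "y": 0, "z": 0, "rx": 0, "ry": 0, "rz": 0, "grip": -0.5}
    - {"x": 0, "y": 0, "z": 0, "rx": 0, "ry": 0, "rz": 0, "grip": -0.7}
    - {"x": 0, "y": 0, "z": 0, "rx": 0, "ry": 0, "rz": 0, "grip": -1}
    - {"x": 0, "y": 0, "z": 0, "rx": 0, "ry": 0, "rz": 0, "grip": -1}
  squeeze: 60

```text
time_s: 14.5
eef_pos: [0.5512, -0.1899, 0.163]
ee_rot: [0.724, 0.69, 0.0, 0.002]
ft_force: [-1.1, 1.4, 5.4]
opening: 0.0193
```

```bash
python3 rg.py
```

```text
t 14.5 q [-26.7  10.   98.   -0.1  71.7 -23.9] p [ 0.5512 -0.1899  0.163 ] z [ 0.003 -0.003 -1.   ] yyaw -2.78 F [-1.1  1.4  5.4] T [0.18 0.14 0.05] op 0.0193
above x y z cm [-0.24 -0.13 -8.7 ] r deg [0.21 0.15 0.32] dist 8.7 0.4
grasp x y z cm [-0.22 -0.16  0.3 ] r deg [0.21 0.15 0.32] dist 0.4 0.4
```

play_rows:
  motion:
    - {"x": 0, "y": 0, "z": -0.8, "rx": 0, "ry": 0, "rz": 0, "grip": -1}
    - {"x": 0, "y": 0, "z": -2.5, "rx": 0, "ry": 0, "rz": 0, "grip": -1}
    - {"x": 0, "y": 0, "z": -5, "rx": 0, "ry": 0, "rz": 0, "grip": -1}
    - {"x": 0, "y": 0, "z": -8, "rx": 0, "ry": 0, "rz": 0, "grip": -1}
    - {"x": 0, "y": 0, "z": -10.5, "rx": 0, "ry": 0, "rz": 0, "grip": -1}
  squeeze: 100

```text
time_s: 15.0
eef_pos: [0.5496, -0.1892, 0.2666]
ee_rot: [0.724, 0.69, -0.001, 0.0]
ft_force: [0.7, -0.8, -5.2]
opening: 0.0187
```

```bash
cat > tr.py <<'E'
from kin import *
st()
to([.532,.1366,.27],down(59.2),"port hi")
E
python3 tr.py
```

```text
t 15.0 q [-26.7   5.4  91.7  -0.1  82.8 -23.9] p [ 0.5496 -0.1892  0.2666] z [-0.001 -0.001 -1.   ] yyaw -2.8 F [ 0.7 -0.8 -5.2] T [-0.   -0.02 -0.05] op 0.0187
port hi x y z cm [32.46 -3.34 -0.38] r deg [ -0.07   0.04 -62.  ] dist 32.6 62.0
```

play_rows:
  motion:
    - {"x": 2, "y": -0.2, "z": -0.5, "rx": 0, "ry": 0, "rz": -6, "grip": -1}
    - {"x": 6, "y": -0.6, "z": -0.5, "rx": 0, "ry": 0, "rz": -14, "grip": -1}
    - {"x": 10, "y": -1, "z": -0.5, "rx": 0, "ry": 0, "rz": -22, "grip": -1}
    - {"x": 14, "y": -1.5, "z": -0.5, "rx": 0, "ry": 0, "rz": -30, "grip": -1}
    - {"x": 18, "y": -2, "z": -0.5, "rx": 0, "ry": 0, "rz": -38, "grip": -1}

```text
time_s: 15.5
eef_pos: [0.5378, -0.0072, 0.2698]
ee_rot: [0.458, 0.889, -0.001, -0.0]
ft_force: [1.7, -0.8, -5.5]
opening: 0.0182
```

```bash
python3 tr.py
```

```text
t 15.5 q [ -9.1  -0.7  97.7  -0.1  83.  -44.6] p [ 0.5378 -0.0072  0.2698] z [-0.001 -0.001 -1.   ] yyaw 35.51 F [ 1.7 -0.8 -5.5] T [ 0.05 -0.03 -0.04] op 0.0182
port hi x y z cm [12.04  7.88 -0.04] r deg [ -0.11   0.   -23.69] dist 14.4 23.7
```

play_rows:
  motion:
    - {"x": 3, "y": 2, "z": 0, "rx": 0, "ry": 0, "rz": -7, "grip": -1}
    - {"x": 6, "y": 4, "z": 0, "rx": 0, "ry": 0, "rz": -14, "grip": -1}
    - {"x": 9, "y": 6, "z": 0, "rx": 0, "ry": 0, "rz": -20, "grip": -1}
    - {"x": 12, "y": 7.9, "z": 0, "rx": 0, "ry": 0, "rz": -23.7, "grip": -1}
    - {"x": 12, "y": 7.9, "z": 0, "rx": 0, "ry": 0, "rz": -23.7, "grip": -1}

```text
time_s: 16.0
eef_pos: [0.5328, 0.1391, 0.2696]
ee_rot: [0.265, 0.964, -0.0, -0.001]
ft_force: [0.2, 0.1, -4.8]
opening: 0.0186
```

```bash
python3 tr.py; cat > ovp.py <<'E'
from ov import *
import sys
tag=sys.argv[1]; ex=float(sys.argv[2]) if len(sys.argv)>2 else 0
s=ctrl.read_state();M=R.from_quat(s["ee_rot"]).as_matrix()
grab("scene",f"pics/s{tag}");grab("top",f"pics/t{tag}")
# hood axes: y=-tool y, z=-tool z, x = y x z
Rh=np.stack([M[:,0],-M[:,1],-M[:,2]],1)
OFF=.0945  # TCP above hood origin
O=s["eef_pos"]-OFF*Rh[:,2]-Rh[:,0]*ex
print("hood O",O,"yaw",np.degrees(np.arctan2(Rh[1,0],Rh[0,0])))
p=proj("scene",O[None]);c=p[0].astype(int);draw("scene",f"pics/s{tag}_raw.png",O,Rh,(c[0]-50,c[1]-45,c[0]+50,c[1]+35),8,f"pics/s{tag}o.png")
p=proj("top",O[None]);c=p[0].astype(int);draw("top",f"pics/t{tag}_raw.png",O,Rh,(c[0]-50,c[1]-45,c[0]+50,c[1]+30),8,f"pics/t{tag}o.png")
E
python3 ovp.py 10
```

```text
t 16.0 q [  6.4   1.2  95.9   0.   83.1 -52.9] p [0.5328 0.1391 0.2696] z [-0.002  0.    -1.   ] yyaw 59.26 F [ 0.2  0.1 -4.8] T [-0.04 -0.07  0.02] op 0.0186
port hi x y z cm [-0.06 -0.25 -0.04] r deg [-0.03 -0.09  0.06] dist 0.3 0.1
hood O [0.5326 0.1391 0.1751] yaw 149.25898798773477
```

View pics/s10o.png

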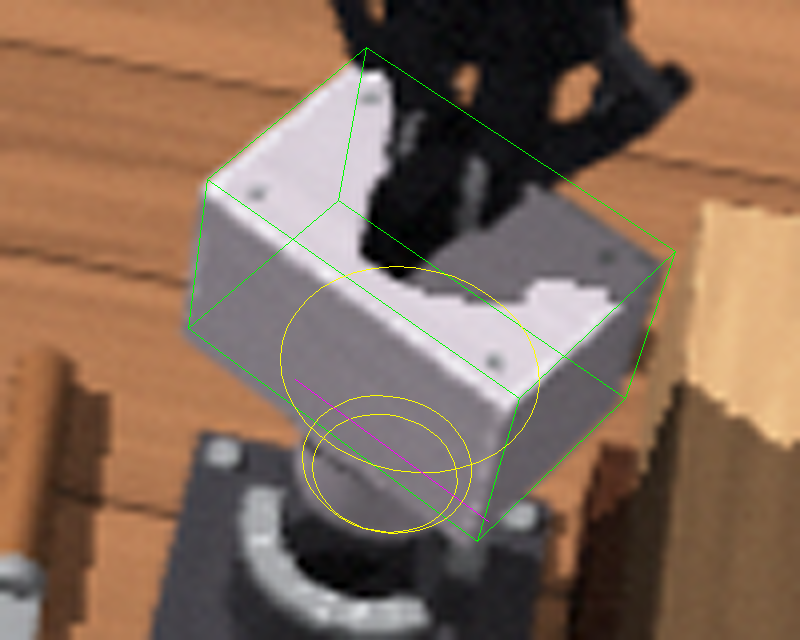

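View pics/t10o.png

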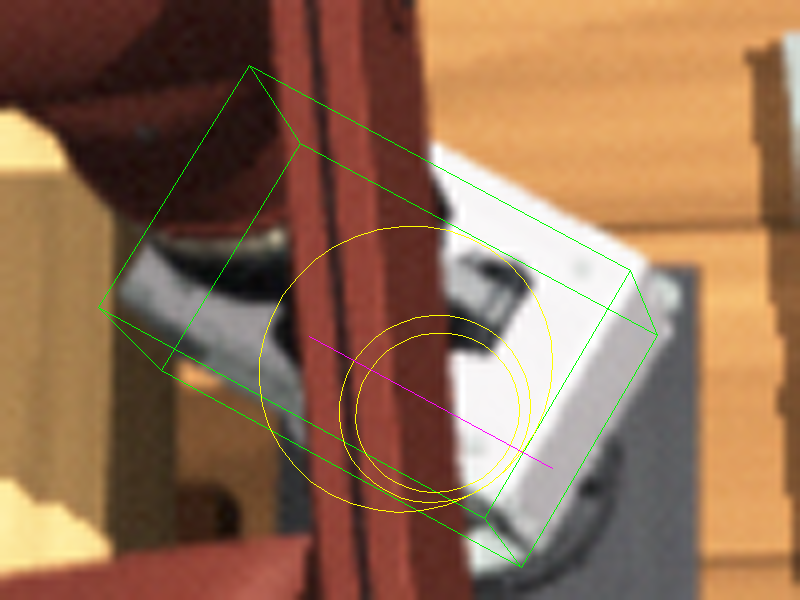

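```bash
python3 -c "
from h import *
crop('pics/s10_raw.png',(270,120,360,195),8,'pics/s10c.png')
crop('pics/t10_raw.png',(130,140,230,215),8,'pics/t10c.png')
print(open)"
```

```text
<built-in function open>
```

View pics/s10c.png

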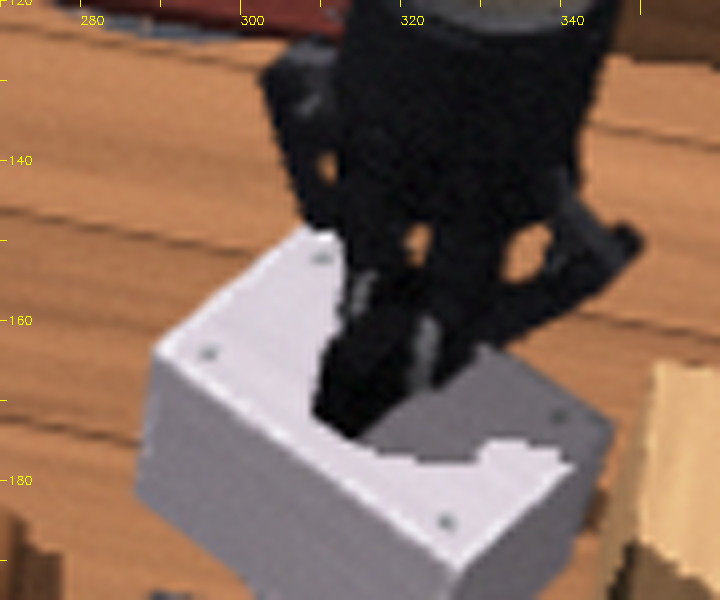

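View pics/t10c.png

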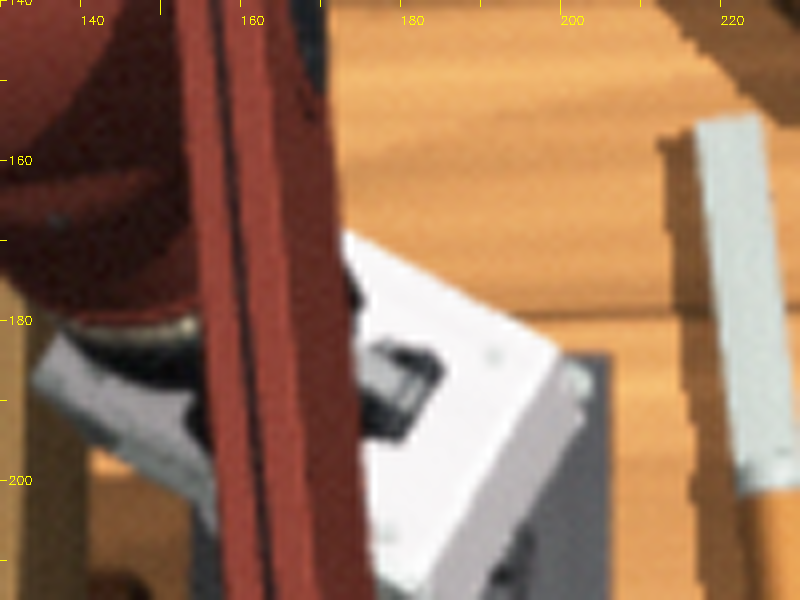

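```bash
cat > fit.py <<'E'
from kin import *
def fit(S,T,O0,R0,verbose=True,w=.3):
    # S,T: lists of (hoodpt mm, pixel). solve small rot + translation
    def f(p):
        Rh=R0@R.from_rotvec(p[3:]).as_matrix();O=O0+p[:3];r=[]
        for n,L in(("scene",S),("top",T)):
            for h,u in L: r+=list(proj(n,Rh@(np.array(h)/1000)+O)[0]-u)
        return np.r_[r,p[3:]*w]
    s=least_squares(f,np.zeros(6));p=s.x;Rh=R0@R.from_rotvec(p[3:]).as_matrix()
    print("dO mm",(p[:3]*1000).round(1),"O",O0+p[:3],"rot(hood) deg",np.degrees(p[3:]).round(2),"res px",s.fun[:-3].reshape(-1,2).round(2).tolist())
    return O0+p[:3],Rh
def inhand(ex=0,off=.0945):
    s=ctrl.read_state();M=R.from_quat(s["ee_rot"]).as_matrix();Rh=np.stack([M[:,0],-M[:,1],-M[:,2]],1)
    return s["eef_pos"]-off*Rh[:,2]-Rh[:,0]*ex,Rh
def oc(x,y,x0,y0,s=8): return ((x+.5)/s-.5+x0,(y+.5)/s-.5+y0)
E
python3 - <<'E'
from fit import *
O0,R0=inhand()
S=[((-46,65,88),oc(155,350,270,120)),((-46,-65,88),oc(455,570,270,120)),((38,-65,88),oc(612,430,270,120)),((-46,65,6),oc(135,492,270,120))]
T=[((-46,65,88),oc(558,352,130,140)),((38,65,88),oc(415,590,130,140)),((38,-65,88),oc(32,380,130,140))]
print(O0); fit(S,T,O0,R0); fit(S,[],O0,R0); fit([],T,O0,R0)
fit(S,T,O0,R0,w=5)
E
```

```text
[0.5333 0.1354 0.1751]
dO mm [ 1.   0.2 -3. ] O [0.5342 0.1356 0.1721] rot(hood) deg [ 0.45 -1.49 -0.27] res px [[-1.2, 0.04], [-0.32, 0.56], [0.07, -0.72], [-0.72, 0.3], [-0.14, -0.3], [-0.89, 0.57], [-0.74, 0.19]]
dO mm [-11.1   1.  -19.3] O [0.5222 0.1364 0.1558] rot(hood) deg [ 0.76 -0.1  -0.69] res px [[0.11, -0.13], [-0.04, 0.14], [-0.06, -0.12], [-0.02, 0.11]]
dO mm [  4.2   8.7 -21.7] O [0.5375 0.144  0.1534] rot(hood) deg [-2.85 -4.59  0.59] res px [[0.0, -0.0], [-0.0, 0.0], [0.0, 0.0]]
dO mm [ 1.1  0.2 -3. ] O [0.5343 0.1356 0.1721] rot(hood) deg [ 0.44 -1.43 -0.28] res px [[-1.2, 0.03], [-0.31, 0.54], [0.07, -0.71], [-0.73, 0.32], [-0.14, -0.31], [-0.89, 0.57], [-0.73, 0.18]]
```

```bash
python3 - <<'E'
from kin import *
for i in range(6):
    s=ctrl.read_state();X,T=fk(s["joints"],P,1,1,C6);print(s["eef_pos"],X,np.degrees(s["joints"]).round(3));ctrl.grab_frame("top") if i<5 else 0
E
```

```text
[0.5334 0.1356 0.2696] [0.5333 0.1357 0.2694] [  6.135   1.138  95.899  -0.136  83.049 -52.854]
[0.5336 0.1348 0.2697] [0.5335 0.1349 0.2695] [  6.051   1.125  95.899  -0.146  83.045 -52.853]
[0.5339 0.1343 0.2699] [0.5338 0.1344 0.2697] [  5.997   1.117  95.889  -0.139  83.042 -52.854]
[0.534  0.134  0.2701] [0.5339 0.1341 0.2698] [  5.963   1.108  95.88   -0.132  83.039 -52.856]
[0.5341 0.134  0.2702] [0.534  0.1341 0.27  ] [  5.951   1.101  95.871  -0.123  83.036 -52.858]
[0.5342 0.134  0.2704] [0.5342 0.1341 0.2701] [  5.945   1.096  95.861  -0.116  83.034 -52.856]
```

```bash
python3 - <<'E'
from h import *
st()
grab("scene","pics/s11",(275,120,360,195),9);grab("top","pics/t11",(125,140,220,220),8)
st()
E
```

```text
t 16.35 q [  5.9   1.1  95.9  -0.1  83.  -52.9] p [0.5342 0.134  0.2704] z [ 0.    -0.002 -1.   ] yyaw 58.82 F [-0.7  0.2 -5.1] T [ 0.03  0.08 -0.03] op 0.0184
t 16.45 q [  6.    1.1  95.8  -0.1  83.  -52.9] p [0.5343 0.1342 0.2705] z [ 0.001 -0.002 -1.   ] yyaw 58.83 F [ 0.2  0.3 -4.9] T [ 0.02  0.02 -0.  ] op 0.0184
```

View pics/s11.png

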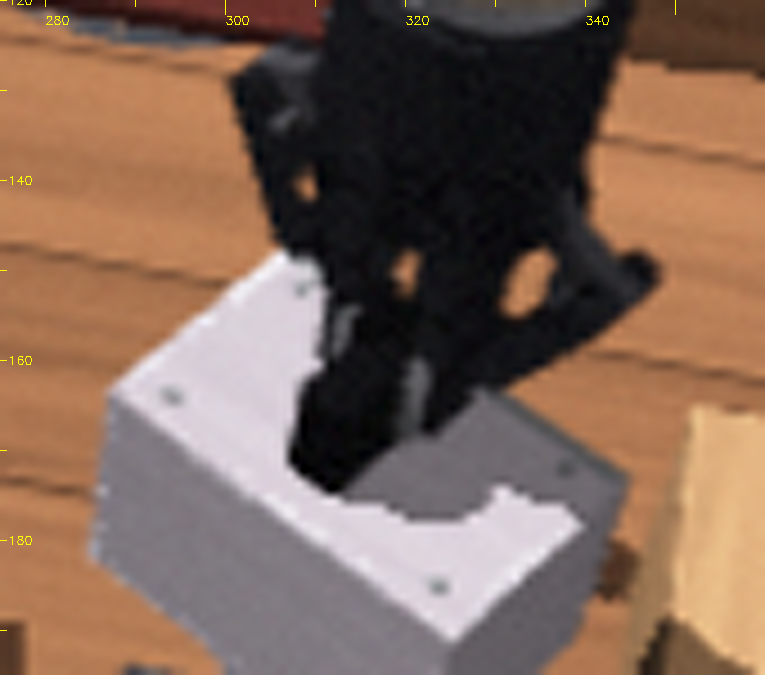

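View pics/t11.png

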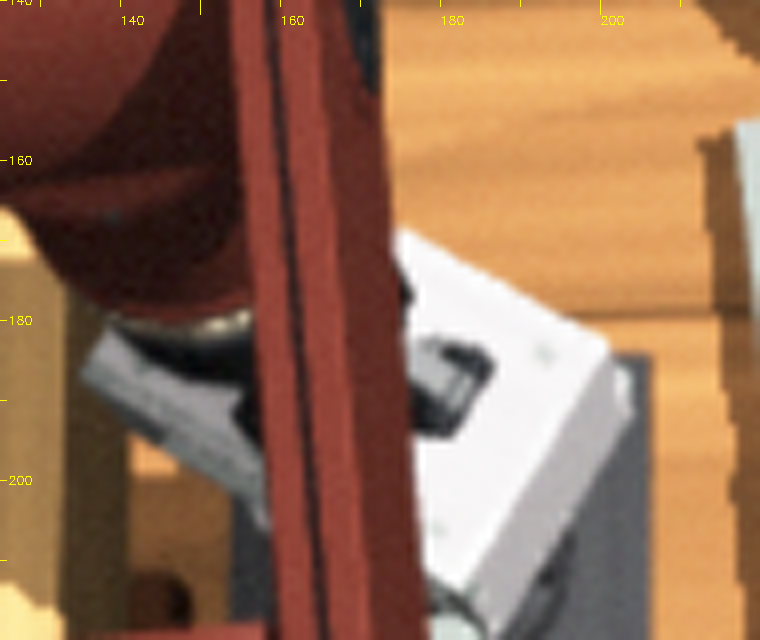

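```bash
python3 - <<'E'
from fit import *
O0,R0=inhand()
a=(275,120,9);b=(125,140,8)
S=[((-46,65,88),oc(110,392,*a)),((-46,-65,88),oc(453,642,*a)),((38,-65,88),oc(630,475,*a)),((-46,65,6),oc(90,555,*a))]
T=[((-46,65,88),oc(607,345,*b)),((38,65,88),oc(465,582,*b)),((38,-65,88),oc(82,372,*b)),((-46,65,6),oc(632,412,*b))]
print(O0); fit(S,T,O0,R0);
fit(S,T,O0,R0,w=100)
E
```

```text
[0.5344 0.134  0.176 ]
dO mm [ 2.1 -2.1 -1.7] O [0.5364 0.1319 0.1744] rot(hood) deg [ 0.26 -1.48  0.01] res px [[-0.58, 0.04], [-0.2, 0.14], [0.19, -0.13], [-0.2, 0.1], [0.34, -0.53], [-0.47, 0.54], [-0.51, 0.15], [0.03, 0.06]]
dO mm [ 3.7 -2.6 -2.1] O [0.5381 0.1314 0.1739] rot(hood) deg [ 0.02 -0.19 -0.08] res px [[-0.47, -0.13], [-0.1, -0.12], [0.2, 0.09], [-0.43, 0.38], [0.24, -0.41], [-0.52, 0.81], [-0.51, 0.32], [0.19, -0.52]]
```

Both views fit within about 0.6 px: the hood is in hand at TCP offset about 3.4 mm along its x, and upright. The arm needs about 0.3 s to settle before a reading can be trusted. I'll centre over the port and come down to just above the rim.

```bash
cat > pt.py <<'E'
from kin import *
import sys
# args: hood z, rel yaw (deg from locked)
z=float(sys.argv[1]);ry=float(sys.argv[2]);ctr=np.array([.5325,.1366])
if len(sys.argv)>4: ctr=ctr+np.array([float(sys.argv[3]),float(sys.argv[4])])/1000
st()
s=ctrl.read_state();M=R.from_quat(s["ee_rot"]).as_matrix()
O=s["eef_pos"]-.0034*M[:,0]+.0965*M[:,2];print("hood O rel port mm",((O-np.r_[.5325,.1366,0])*1000).round(1),"yaw rel",np.degrees(np.arctan2(M[1,1],M[0,1])).round(2)+90-PYAW)
hy=np.radians(PYAW+ry);hx=np.array([np.cos(hy),np.sin(hy)])
to(np.r_[ctr+.0034*hx,z+.0965],down(PYAW+ry-90),"move")
E
python3 pt.py .150 60
```

```text
t 16.45 q [  6.    1.1  95.8  -0.1  83.  -52.9] p [0.5343 0.1342 0.2705] z [ 0.001 -0.002 -1.   ] yyaw 58.83 F [ 0.2  0.3 -4.9] T [ 0.02  0.02 -0.  ] op 0.0184
hood O rel port mm [  4.8  -4.4 174. ] yaw rel 59.62999999999998
move x y z cm [0.62 0.11 2.4 ] r deg [-0.07  0.09 -0.37] dist 2.5 0.4
```

play_rows:
  motion:
    - {"x": 0.3, "y": 0.1, "z": 0.6, "rx": 0, "ry": 0, "rz": -0.4, "grip": -1}
    - {"x": 0.6, "y": 0.1, "z": 1.3, "rx": 0, "ry": 0, "rz": -0.4, "grip": -1}
    - {"x": 0.6, "y": 0.1, "z": 2, "rx": 0, "ry": 0, "rz": -0.4, "grip": -1}
    - {"x": 0.6, "y": 0.1, "z": 2.4, "rx": 0, "ry": 0, "rz": -0.4, "grip": -1}
    - {"x": 0.6, "y": 0.1, "z": 2.4, "rx": 0, "ry": 0, "rz": -0.4, "grip": -1}

```text
time_s: 16.95
eef_pos: [0.5289, 0.1389, 0.2453]
ee_rot: [0.264, 0.964, -0.001, -0.0]
ft_force: [0.6, 0.5, -4.8]
opening: 0.0186
```

play_rows:
  motion:
    - {"x": 0, "y": 0, "z": 0, "rx": 0, "ry": 0, "rz": 0, "grip": -1}
    - {"x": 0, "y": 0, "z": 0, "rx": 0, "ry": 0, "rz": 0, "grip": -1}
    - {"x": 0, "y": 0, "z": 0, "rx": 0, "ry": 0, "rz": 0, "grip": -1}
    - {"x": 0, "y": 0, "z": 0, "rx": 0, "ry": 0, "rz": 0, "grip": -1}

```text
time_s: 17.35
eef_pos: [0.5298, 0.139, 0.2469]
ee_rot: [0.265, 0.964, -0.001, 0.001]
ft_force: [-0.1, -0.6, -4.9]
opening: 0.0187
```

```bash
python3 pt.py .138 60; python3 - <<'E'
from h import *
grab("scene","pics/s12",(275,140,360,215),9)
E
```

```text
t 17.35 q [  6.5   1.4  98.1  -0.1  80.5 -52.8] p [0.5298 0.139  0.2469] z [ 0.001 -0.002 -1.   ] yyaw 59.32 F [-0.1 -0.6 -4.9] T [ 0.02  0.05 -0.01] op 0.0187
hood O rel port mm [  0.3   0.5 150.4] yaw rel 60.11999999999999
move x y z cm [-0.01 -0.06  1.24] r deg [-0.05  0.11  0.12] dist 1.2 0.2
```

View pics/s12.png

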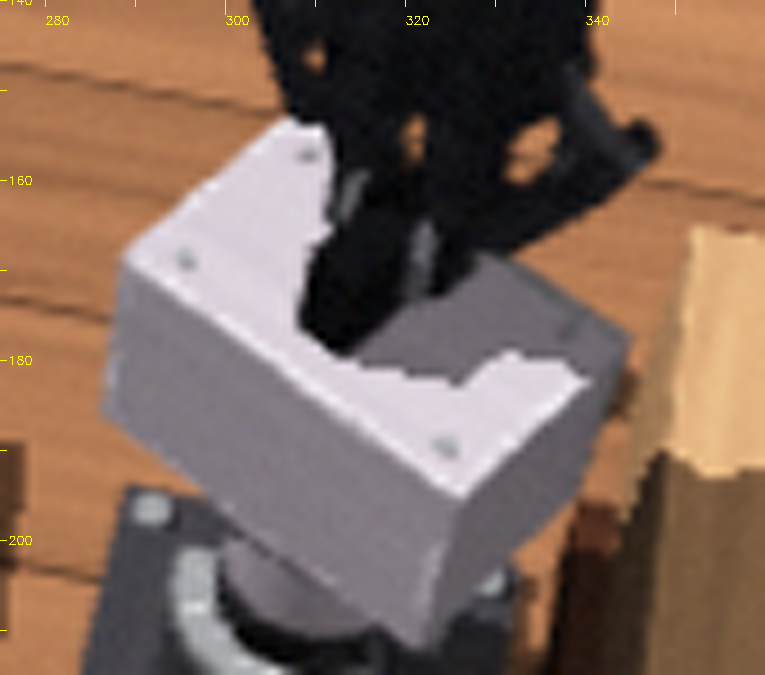

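The spigot is centred above the bore, at roughly (308,203) in the image. I'll go down gently and watch the force.

play_rows:
  motion:
    - {"x": 0, "y": 0, "z": 0.5, "rx": 0, "ry": 0, "rz": 0, "grip": -1}
    - {"x": 0, "y": 0, "z": 1, "rx": 0, "ry": 0, "rz": 0, "grip": -1}
    - {"x": 0, "y": 0, "z": 1.5, "rx": 0, "ry": 0, "rz": 0, "grip": -1}
    - {"x": 0, "y": 0, "z": 1.9, "rx": 0, "ry": 0, "rz": 0, "grip": -1}
    - {"x": 0, "y": 0, "z": 2.2, "rx": 0, "ry": 0, "rz": 0, "grip": -1}

```text
time_s: 17.9
eef_pos: [0.5293, 0.1389, 0.2238]
ee_rot: [0.265, 0.964, -0.001, 0.0]
ft_force: [-0.6, 0.4, -4.1]
opening: 0.0183
```

```bash
python3 pt.py .09 60
```

```text
t 17.9 q [  6.5   2.3  99.6  -0.1  78.1 -52.8] p [0.5293 0.1389 0.2238] z [-0.    -0.002 -1.   ] yyaw 59.32 F [-0.6  0.4 -4.1] T [ 0.03 -0.   -0.01] op 0.0183
hood O rel port mm [ -0.3   0.4 127.3] yaw rel 60.11999999999999
move x y z cm [-0.05 -0.03  3.73] r deg [-0.09  0.05  0.12] dist 3.7 0.2
```

play_rows:
  motion:
    - {"x": 0, "y": 0, "z": 0.3, "rx": 0, "ry": 0, "rz": 0, "grip": -1}
    - {"x": 0, "y": 0, "z": 0.6, "rx": 0, "ry": 0, "rz": 0, "grip": -1}
    - {"x": 0, "y": 0, "z": 0.9, "rx": 0, "ry": 0, "rz": 0, "grip": -1}
    - {"x": 0, "y": 0, "z": 1.2, "rx": 0, "ry": 0, "rz": 0, "grip": -1}

```text
time_s: 18.3
eef_pos: [0.5297, 0.1389, 0.2124]
ee_rot: [0.265, 0.964, -0.001, 0.001]
ft_force: [-0.7, 0.0, -4.6]
opening: 0.0185
```

```bash
python3 pt.py .09 60
```

```text
t 18.3 q [  6.5   2.8 100.3  -0.1  76.8 -52.8] p [0.5297 0.1389 0.2124] z [ 0.001 -0.002 -1.   ] yyaw 59.32 F [-0.7  0.  -4.6] T [-0.01  0.02  0.  ] op 0.0185
hood O rel port mm [  0.2   0.4 115.9] yaw rel 60.11999999999999
move x y z cm [-0.02 -0.05  2.59] r deg [-0.06  0.1   0.12] dist 2.6 0.2
```

play_rows:
  motion:
    - {"x": 0, "y": 0, "z": 0.4, "rx": 0, "ry": 0, "rz": 0, "grip": -1}
    - {"x": 0, "y": 0, "z": 0.8, "rx": 0, "ry": 0, "rz": 0, "grip": -1}
    - {"x": 0, "y": 0, "z": 1.2, "rx": 0, "ry": 0, "rz": 0, "grip": -1}
    - {"x": 0, "y": 0, "z": 1.6, "rx": 0, "ry": 0, "rz": 0, "grip": -1}
    - {"x": 0, "y": 0, "z": 1.9, "rx": 0, "ry": 0, "rz": 0, "grip": -1}

```text
time_s: 18.8
eef_pos: [0.5295, 0.1388, 0.193]
ee_rot: [0.265, 0.964, -0.001, 0.0]
ft_force: [-0.4, -0.0, -5.7]
opening: 0.0186
```

```bash
python3 pt.py .09 60
```

```text
t 18.8 q [  6.5   3.8 101.5  -0.1  74.7 -52.8] p [0.5295 0.1388 0.193 ] z [ 0.    -0.002 -1.   ] yyaw 59.32 F [-0.4 -0.  -5.7] T [-0.    0.02  0.01] op 0.0186
hood O rel port mm [-0.   0.3 96.5] yaw rel 60.11999999999999
move x y z cm [-0.03 -0.04  0.65] r deg [-0.08  0.07  0.12] dist 0.7 0.2
```

The lugs are in the entries with no contact force. I'll feel for the floor of the run.

play_rows:
  motion:
    - {"x": 0, "y": 0, "z": 0.2, "rx": 0, "ry": 0, "rz": 0, "grip": -1}
    - {"x": 0, "y": 0, "z": 0.4, "rx": 0, "ry": 0, "rz": 0, "grip": -1}
    - {"x": 0, "y": 0, "z": 0.5, "rx": 0, "ry": 0, "rz": 0, "grip": -1}
    - {"x": 0, "y": 0, "z": 0.6, "rx": 0, "ry": 0, "rz": 0, "grip": -1}

```text
time_s: 19.2
eef_pos: [0.5297, 0.1389, 0.1876]
ee_rot: [0.264, 0.964, -0.001, 0.001]
ft_force: [0.1, 0.1, -5.8]
opening: 0.0186
```

```bash
python3 pt.py .093 60
```

```text
t 19.2 q [  6.5   4.1 101.8  -0.1  74.1 -52.8] p [0.5297 0.1389 0.1876] z [ 0.001 -0.002 -1.   ] yyaw 59.33 F [ 0.1  0.1 -5.8] T [0.03 0.03 0.02] op 0.0186
hood O rel port mm [ 0.2  0.4 91.1] yaw rel 60.12999999999998
move x y z cm [-0.02 -0.05 -0.19] r deg [-0.06  0.1   0.13] dist 0.2 0.2
```

play_rows:
  motion:
    - {"x": 0, "y": 0, "z": 0.1, "rx": 0, "ry": 0, "rz": 0, "grip": -1}
    - {"x": 0, "y": 0, "z": 0.2, "rx": 0, "ry": 0, "rz": 0, "grip": -1}
    - {"x": 0, "y": 0, "z": 0.3, "rx": 0, "ry": 0, "rz": 0, "grip": -1}

```text
time_s: 19.5
eef_pos: [0.5305, 0.1386, 0.1869]
ee_rot: [0.264, 0.964, -0.001, 0.002]
ft_force: [-5.3, -3.5, 12.6]
opening: 0.0184
```

Floor contact at about 13 N, which puts the hood origin at 90 mm for TCP 0.187. I'll raise about 3 mm and start the clockwise twist.

play_rows:
  motion:
    - {"x": 0, "y": 0, "z": -0.3, "rx": 0, "ry": 0, "rz": 0, "grip": -1}
    - {"x": 0, "y": 0, "z": -0.5, "rx": 0, "ry": 0, "rz": 0, "grip": -1}
    - {"x": 0, "y": 0, "z": -0.5, "rx": 0, "ry": 0, "rz": 0, "grip": -1}
    - {"x": 0, "y": 0.02, "z": -0.5, "rx": 0, "ry": 0, "rz": 4, "grip": -1}
    - {"x": 0, "y": 0.05, "z": -0.5, "rx": 0, "ry": 0, "rz": 8, "grip": -1}

```text
time_s: 20.0
eef_pos: [0.5296, 0.1393, 0.1889]
ee_rot: [0.332, 0.943, -0.001, 0.0]
ft_force: [-0.3, 0.3, -5.6]
opening: 0.0186
```

```bash
sed -i 's/\.0965/.0972/g' pt.py; python3 pt.py .0925 30
```

```text
t 20.0 q [  6.5   4.1 101.7  -0.1  74.3 -44.6] p [0.5296 0.1393 0.1889] z [ 0.    -0.002 -1.   ] yyaw 51.17 F [-0.3  0.3 -5.6] T [-0.01  0.07  0.02] op 0.0186
hood O rel port mm [-0.2  0.4 91.7] yaw rel 51.97000000000001
move x y z cm [-0.08  0.1  -0.08] r deg [-0.07  0.08 21.97] dist 0.1 22.0
```

play_rows:
  motion:
    - {"x": 0, "y": 0.03, "z": -0.1, "rx": 0, "ry": 0, "rz": 6, "grip": -1}
    - {"x": 0, "y": 0.06, "z": -0.1, "rx": 0, "ry": 0, "rz": 12, "grip": -1}
    - {"x": -0.02, "y": 0.09, "z": -0.1, "rx": 0, "ry": 0, "rz": 18, "grip": -1}
    - {"x": -0.03, "y": 0.12, "z": -0.1, "rx": 0, "ry": 0, "rz": 24, "grip": -1}
    - {"x": -0.05, "y": 0.15, "z": -0.1, "rx": 0, "ry": 0, "rz": 30, "grip": -1}

```text
time_s: 20.5
eef_pos: [0.5309, 0.1402, 0.1899]
ee_rot: [0.566, 0.825, -0.001, 0.0]
ft_force: [-0.8, -0.3, -5.5]
opening: 0.0187
```

```bash
python3 pt.py .0925 0
```

```text
t 20.5 q [  6.6   4.2 101.4  -0.1  74.4 -14.4] p [0.5309 0.1402 0.1899] z [-0.    -0.002 -1.   ] yyaw 21.08 F [-0.8 -0.3 -5.5] T [0.06 0.02 0.02] op 0.0187
hood O rel port mm [-0.3  0.3 92.7] yaw rel 21.879999999999995
move x y z cm [-0.08  0.14  0.02] r deg [-0.02  0.1  21.88] dist 0.2 21.9
```

play_rows:
  motion:
    - {"x": 0, "y": 0.03, "z": 0, "rx": 0, "ry": 0, "rz": 6, "grip": -1}
    - {"x": -0.02, "y": 0.07, "z": 0, "rx": 0, "ry": 0, "rz": 12, "grip": -1}
    - {"x": -0.04, "y": 0.11, "z": 0, "rx": 0, "ry": 0, "rz": 17, "grip": -1}
    - {"x": -0.05, "y": 0.13, "z": 0, "rx": 0, "ry": 0, "rz": 21.9, "grip": -1}
    - {"x": -0.05, "y": 0.13, "z": 0, "rx": 0, "ry": 0, "rz": 21.9, "grip": -1}

```text
time_s: 21.0
eef_pos: [0.5324, 0.1401, 0.19]
ee_rot: [0.711, 0.703, -0.001, 0.001]
ft_force: [0.2, 0.2, -5.3]
opening: 0.0185
```

```bash
python3 pt.py .0925 0
```

```text
t 21.0 q [  6.6   4.4 101.2  -0.1  74.4   7.3] p [0.5324 0.1401 0.19  ] z [ 0.    -0.002 -1.   ] yyaw -0.62 F [ 0.2  0.2 -5.3] T [ 0.05 -0.01 -0.  ] op 0.0185
hood O rel port mm [-0.2 -0.1 92.8] yaw rel 0.1799999999999926
move x y z cm [-0.01  0.02  0.03] r deg [0.   0.11 0.18] dist 0.0 0.2
```

The twist is complete and free of force. I'll lower the lugs into the notches.

play_rows:
  motion:
    - {"x": 0, "y": 0, "z": 0.4, "rx": 0, "ry": 0, "rz": 0.2, "grip": -1}
    - {"x": 0, "y": 0, "z": 0.7, "rx": 0, "ry": 0, "rz": 0.2, "grip": -1}
    - {"x": 0, "y": 0, "z": 1, "rx": 0, "ry": 0, "rz": 0.2, "grip": -1}
    - {"x": 0, "y": 0, "z": 1.3, "rx": 0, "ry": 0, "rz": 0.2, "grip": -1}
    - {"x": 0, "y": 0, "z": 1.5, "rx": 0, "ry": 0, "rz": 0.2, "grip": -1}

```text
time_s: 21.5
eef_pos: [0.5324, 0.1401, 0.175]
ee_rot: [0.712, 0.702, -0.001, 0.001]
ft_force: [-0.6, 0.8, -4.5]
opening: 0.0182
```

```bash
python3 pt.py .076 0
```

```text
t 21.5 q [  6.6   5.2 102.   -0.1  72.8   7.4] p [0.5324 0.1401 0.175 ] z [ 0.    -0.002 -1.   ] yyaw -0.76 F [-0.6  0.8 -4.5] T [-0.04  0.    0.01] op 0.0182
hood O rel port mm [-0.1 -0.1 77.8] yaw rel 0.03999999999999204
move x y z cm [-0.01  0.01  0.18] r deg [0.02 0.1  0.04] dist 0.2 0.1
```

Dropped well below the run floor (origin about 78 mm). I'll seat it, then release.

play_rows:
  motion:
    - {"x": 0, "y": 0, "z": 0.1, "rx": 0, "ry": 0, "rz": 0, "grip": -1}
    - {"x": 0, "y": 0, "z": 0.2, "rx": 0, "ry": 0, "rz": 0, "grip": -1}
    - {"x": 0, "y": 0, "z": 0.2, "rx": 0, "ry": 0, "rz": 0, "grip": -1}

```text
time_s: 21.8
eef_pos: [0.5326, 0.1401, 0.1735]
ee_rot: [0.712, 0.702, -0.0, 0.001]
ft_force: [0.3, -0.7, -5.5]
opening: 0.0185
```

```bash
python3 pt.py .076 0
```

```text
t 21.8 q [  6.6   5.3 102.1  -0.1  72.6   7.4] p [0.5326 0.1401 0.1735] z [ 0.001 -0.002 -1.   ] yyaw -0.78 F [ 0.3 -0.7 -5.5] T [-0.07  0.    0.  ] op 0.0185
hood O rel port mm [ 0.1 -0.1 76.3] yaw rel 0.01999999999999602
move x y z cm [-0.01 -0.    0.03] r deg [0.04 0.1  0.02] dist 0.0 0.1
```

play_rows:
  motion:
    - {"x": 0, "y": 0, "z": 0.1, "rx": 0, "ry": 0, "rz": 0, "grip": -1}
    - {"x": 0, "y": 0, "z": 0.1, "rx": 0, "ry": 0, "rz": 0, "grip": -1}
    - {"x": 0, "y": 0, "z": 0, "rx": 0, "ry": 0, "rz": 0, "grip": -0.5}
    - {"x": 0, "y": 0, "z": 0, "rx": 0, "ry": 0, "rz": 0, "grip": -0.1}
    - {"x": 0, "y": 0, "z": 0, "rx": 0, "ry": 0, "rz": 0, "grip": 0.2}

```text
time_s: 22.3
eef_pos: [0.5333, 0.1402, 0.1744]
ee_rot: [0.712, 0.702, 0.0, 0.001]
ft_force: [0.8, 0.3, 0.3]
opening: 0.0498
```

play_rows:
  motion:
    - {"x": 0, "y": 0, "z": -0.3, "rx": 0, "ry": 0, "rz": 0, "grip": 0.3}
    - {"x": 0, "y": 0, "z": -2, "rx": 0, "ry": 0, "rz": 0, "grip": 0.3}
    - {"x": 0, "y": 0, "z": -5, "rx": 0, "ry": 0, "rz": 0, "grip": 0.3}
    - {"x": 0, "y": 0, "z": -9, "rx": 0, "ry": 0, "rz": 0, "grip": 0.3}
    - {"x": 0, "y": 0, "z": -13, "rx": 0, "ry": 0, "rz": 0, "grip": 0.3}

```text
time_s: 22.8
eef_pos: [0.5322, 0.1403, 0.3049]
ee_rot: [0.712, 0.702, -0.001, 0.001]
ft_force: [1.2, -0.2, 0.9]
opening: 0.0558
```

```bash
python3 pt.py .076 0
```

```text
t 22.8 q [ 6.6  0.1 93.2 -0.1 86.7  7.4] p [0.5322 0.1403 0.3049] z [ 0.    -0.002 -1.   ] yyaw -0.78 F [ 1.2 -0.2  0.9] T [-0.05  0.01 -0.03] op 0.0558
hood O rel port mm [ -0.3   0.1 207.7] yaw rel 0.01999999999999602
move x y z cm [-0.01  0.03 13.17] r deg [0.02 0.1  0.02] dist 13.2 0.1
```

Move the arm back towards the base so the top camera can see the hood, then check.

play_rows:
  motion:
    - {"x": 0, "y": -3, "z": -3, "rx": 0, "ry": 0, "rz": 0, "grip": 0.3}
    - {"x": -4, "y": -6, "z": -3, "rx": 0, "ry": 0, "rz": 0, "grip": 0.3}
    - {"x": -9, "y": -9, "z": -3, "rx": 0, "ry": 0, "rz": 0, "grip": 0.3}
    - {"x": -14, "y": -11, "z": -3, "rx": 0, "ry": 0, "rz": 0, "grip": 0.3}
    - {"x": -18, "y": -12, "z": -3, "rx": 0, "ry": 0, "rz": 0, "grip": 0.3}

```text
time_s: 23.3
eef_pos: [0.4098, -0.0357, 0.3346]
ee_rot: [0.711, 0.703, 0.0, 0.002]
ft_force: [-0.2, -0.4, 0.4]
opening: 0.0559
```

play_rows:
  motion:
    - {"x": -5, "y": 0, "z": 0, "rx": 0, "ry": 0, "rz": 0, "grip": 0.3}
    - {"x": -10, "y": 0, "z": 0, "rx": 0, "ry": 0, "rz": 0, "grip": 0.3}
    - {"x": -15, "y": 0, "z": 0, "rx": 0, "ry": 0, "rz": 0, "grip": 0.3}
    - {"x": -15, "y": 0, "z": 0, "rx": 0, "ry": 0, "rz": 0, "grip": 0.3}
    - {"x": -15, "y": 0, "z": 0, "rx": 0, "ry": 0, "rz": 0, "grip": 0.3}

```text
time_s: 23.8
eef_pos: [0.4086, -0.1857, 0.3341]
ee_rot: [0.713, 0.701, -0.0, 0.001]
ft_force: [0.2, 0.2, 0.1]
opening: 0.0557
```

```bash
python3 - <<'E'
from ov import *
st()
grab("scene","pics/s13",(0,0,512,384),1);grab("top","pics/t13",(0,0,512,384),1)
y=np.radians(PYAW);Rh=np.array([[np.cos(y),-np.sin(y),0],[np.sin(y),np.cos(y),0],[0,0,1]]);O=np.array([.5325,.1366,.076])
draw("scene","pics/s13_raw.png",O,Rh,(265,150,365,225),8,"pics/s13o.png")
draw("top","pics/t13_raw.png",O,Rh,(130,150,230,225),8,"pics/t13o.png")
E
```

```text
t 23.8 q [-34.5 -15.1 103.8  -0.   91.2 -33.5] p [ 0.4086 -0.1857  0.3341] z [ 0.001 -0.001 -1.   ] yyaw -0.96 F [0.2 0.2 0.1] T [ 0.03 -0.01  0.03] op 0.0557
```

View pics/s13o.png

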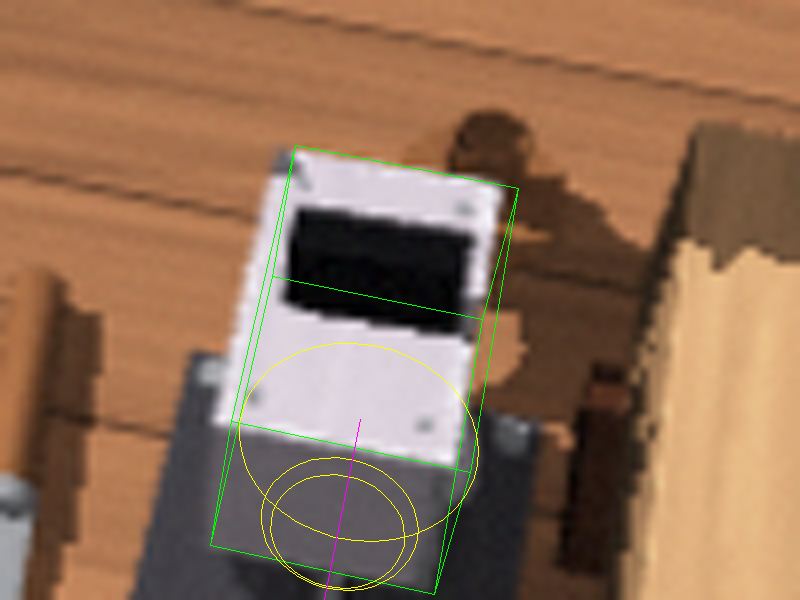

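View pics/t13o.png

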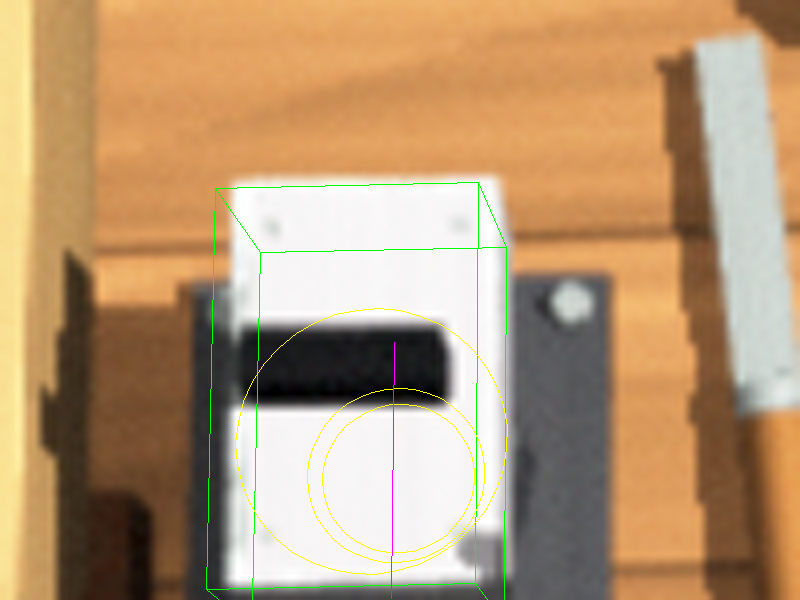

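View pics/t13.png

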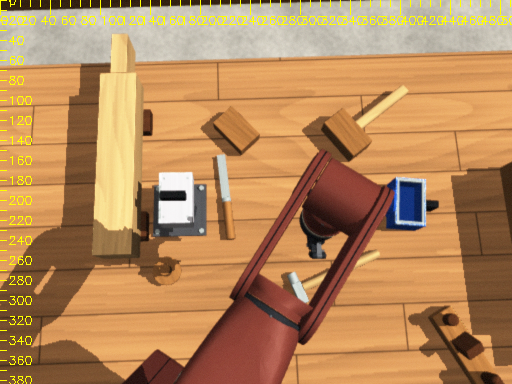

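The mouth faces the timber and the plug and bystanders look undisturbed. The top plate, though, is about 5 mm towards -y of the model, so the hood leans back slightly in its clearance. I'll measure the lean.

```bash
python3 -c "
from h import *
crop('pics/s13_raw.png',(280,160,340,230),9,'pics/s13c.png')
crop('pics/t13_raw.png',(145,165,205,240),8,'pics/t13c.png')"
```

```text
(no output)
```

View pics/s13c.png

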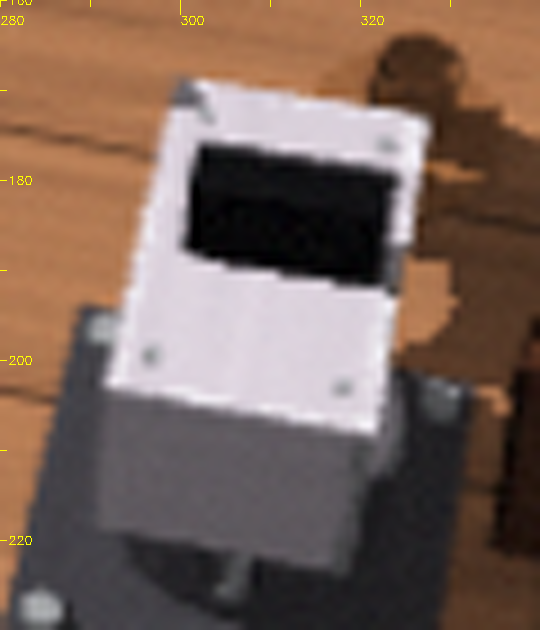

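View pics/t13c.png

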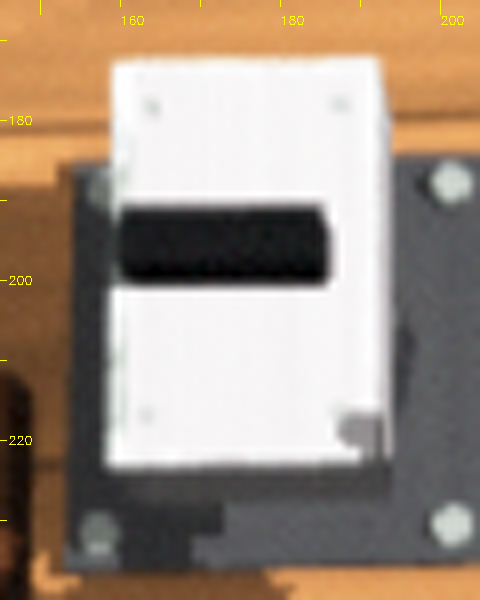

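```bash
cat > f13.py <<'E'
from fit import *
a=(280,160,9);b=(145,165,8)
S=[((-46,65,88),oc(178,80,*a)),((38,65,88),oc(430,120,*a)),((38,-65,88),oc(378,435,*a)),((-46,-65,88),oc(106,385,*a)),((-46,-65,6),oc(98,528,*a)),((38,-65,6),oc(350,575,*a))]
T=[((38,-65,88),oc(110,60,*b)),((-46,-65,88),oc(380,57,*b)),((38,65,88),oc(105,465,*b)),((-46,65,88),oc(382,465,*b)),((-46,65,6),oc(392,495,*b))]
y=np.radians(PYAW);Rh=np.array([[np.cos(y),-np.sin(y),0],[np.sin(y),np.cos(y),0],[0,0,1]]);O=np.array([.5325,.1366,.076])
fit(S,T,O,Rh);fit(S[:4]+S[4:],T[:4],O,Rh);fit(S,[],O,Rh)
E
python3 f13.py
```

```text
dO mm [ 3.  -1.4  0.4] O [0.5355 0.1352 0.0764] rot(hood) deg [-1.37 -3.15  0.23] res px [[-0.19, -0.08], [-0.14, -0.17], [-0.19, -0.35], [-0.1, -0.07], [-0.25, 0.3], [-0.02, 0.27], [0.22, 0.21], [-0.47, 0.25], [0.21, 0.03], [-0.62, -0.54], [-0.13, 0.15]]
dO mm [ 2.7 -1.1  0.3] O [0.5352 0.1355 0.0763] rot(hood) deg [-1.18 -3.32  0.16] res px [[-0.15, -0.1], [-0.1, -0.21], [-0.23, -0.32], [-0.12, -0.01], [-0.18, 0.28], [0.04, 0.25], [0.26, 0.23], [-0.43, 0.33], [0.16, 0.01], [-0.66, -0.5]]
dO mm [-1.6 -1.1 -4.8] O [0.5309 0.1355 0.0712] rot(hood) deg [-0.66 -2.91  0.18] res px [[0.08, -0.06], [-0.03, -0.07], [-0.15, -0.12], [0.17, 0.1], [-0.05, 0.06], [-0.03, 0.08]]
```

```bash
python3 -c "
from h import *
crop('pics/s8_raw.png',(175,150,235,215),9,'pics/s8c.png')
crop('pics/t8_raw.png',(275,155,335,225),8,'pics/t8c.png')"
```

View pics/s8c.png

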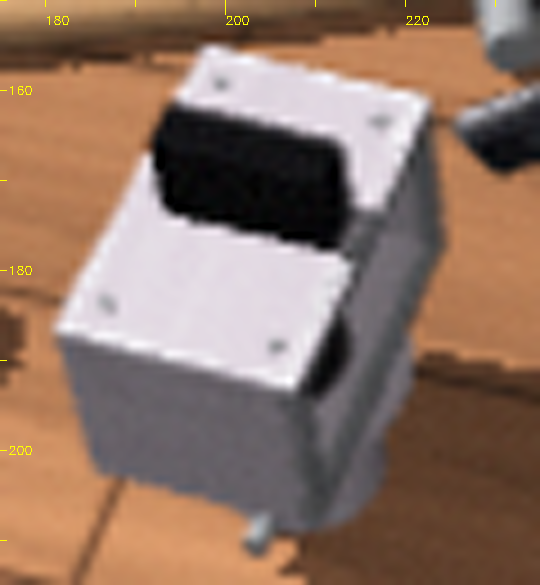

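View pics/t8c.png

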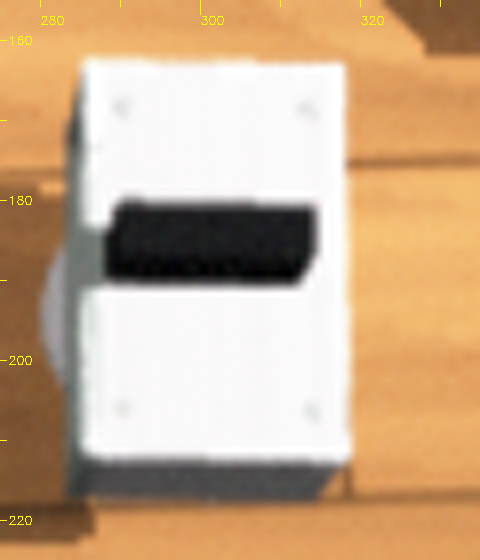

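```bash
python3 - <<'E'
from fit import *
a=(175,150,9);b=(275,155,8)
S=[((-46,65,88),oc(203,46,*a)),((38,65,88),oc(432,98,*a)),((38,-65,88),oc(295,390,*a)),((-46,-65,88),oc(56,332,*a)),((-46,-65,6),oc(100,472,*a)),((38,-65,6),oc(318,525,*a)),((38,65,6),oc(442,245,*a))]
T=[((38,-65,88),oc(84,60,*b)),((-46,-65,88),oc(344,63,*b)),((38,65,88),oc(83,458,*b)),((-46,65,88),oc(351,461,*b)),((38,65,6),oc(68,497,*b)),((-46,65,6),oc(318,499,*b))]
Rh=np.stack([[.054,.9985,0],[-.9985,.054,0],[0,0,1]],1);O=np.array([.5495,-.192,.066])
fit(S,T,O,Rh);fit(S,T[:4],O,Rh);fit(S,[],O,Rh)
E
```

```text
dO mm [ 2.2 -0.7  1.4] O [ 0.5517 -0.1927  0.0674] rot(hood) deg [-0.59  0.16  0.56] res px [[-0.13, -0.11], [-0.29, -0.17], [0.07, -0.2], [-0.29, -0.33], [-0.97, 0.09], [0.14, 0.58], [0.21, 0.11], [-0.27, 0.24], [-0.41, 0.11], [0.32, -0.22], [-0.07, -0.34], [-0.19, 0.34], [-0.4, 0.34]]
dO mm [ 1.5 -0.2  1. ] O [ 0.551  -0.1922  0.067 ] rot(hood) deg [-0.18 -0.22  0.32] res px [[-0.02, -0.12], [-0.23, -0.22], [-0.02, -0.1], [-0.28, -0.21], [-0.74, 0.08], [0.29, 0.56], [0.48, -0.03], [-0.16, 0.3], [-0.35, 0.37], [0.24, -0.25], [-0.16, -0.19]]
dO mm [ -6.9  -4.1 -10.3] O [ 0.5426 -0.1961  0.0557] rot(hood) deg [0.3  0.01 0.33] res px [[0.1, 0.16], [-0.41, 0.06], [0.04, -0.01], [0.13, -0.09], [-0.42, -0.21], [0.28, 0.23], [0.27, -0.14]]
```

```bash
python3 - <<'E'
from h import *
im=ctrl.grab_frame("scene")[:,:,::-1].copy();cv2.imwrite("pics/s14_raw.png",im)
a=cv2.imread("pics/s13_raw.png").astype(int)
print("hood region diff s13-s14",np.abs(a-im)[150:235,275:345].mean(),np.abs(a-im)[150:235,275:345].max())
cv2.imwrite("pics/s14.png",cv2.resize(im,(800,600)))
print("plug flange top centre",px("top",167,270,.03))
st()
E
```

```text
hood region diff s13-s14 2.497591036414566 76
plug flange top centre [0.3609 0.1681 0.03  ]
t 23.95 q [-34.2 -15.2 103.9  -0.   91.2 -33.6] p [ 0.4092 -0.1837  0.3342] z [ 0.001 -0.002 -1.   ] yyaw -0.68 F [-0.3  0.3  0.6] T [ 0.    0.   -0.05] op 0.0557
```

View pics/s14.png

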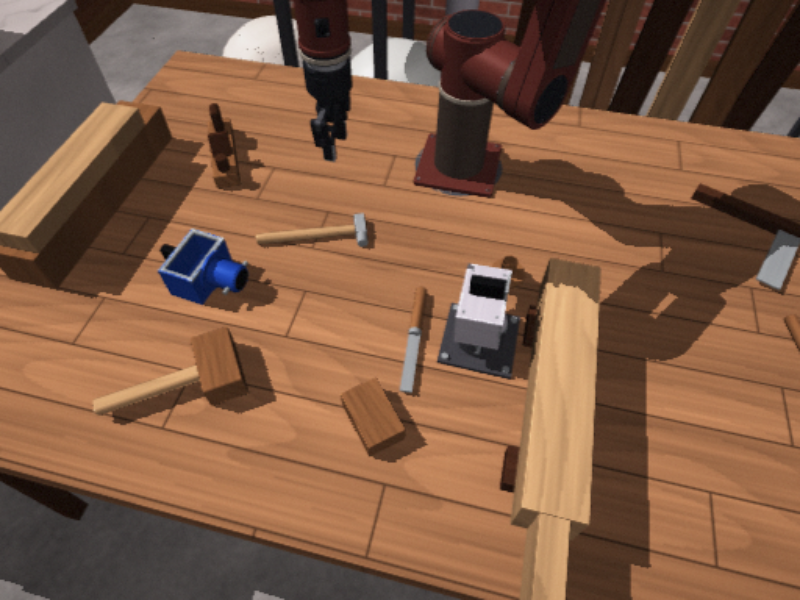

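```bash
python3 - <<'E'
from h import *
ctrl.grab_frame("scene");ctrl.grab_frame("scene")
im=ctrl.grab_frame("scene")[:,:,::-1].copy();cv2.imwrite("pics/s15_raw.png",im)
g=lambda f:cv2.cvtColor(cv2.imread(f),6).astype(np.float32)
for box in((165,212,285,335),(165,200,440,500)):
  y0,y1,x0,x1=box
  for p,q in(("13","14"),("14","15"),("13","15")):
    A,B=g(f"pics/s{p}_raw.png")[y0:y1,x0:x1],g(f"pics/s{q}_raw.png")[y0:y1,x0:x1]
    print(box,p,q,cv2.phaseCorrelate(A,B,cv2.createHanningWindow(A.shape[::-1],cv2.CV_32F)))
E
```

```text
(165, 212, 285, 335) 13 14 ((0.03465012480862484, 0.05144923930876999), 0.9855180070797602)
(165, 212, 285, 335) 14 15 ((-0.08978336758453054, -0.05973820715083278), 0.9922570788860321)
(165, 212, 285, 335) 13 15 ((-0.09597354653135781, -0.05245187184867817), 0.9733999168872833)
(165, 200, 440, 500) 13 14 ((0.2695029519850678, 0.030884091751783416), 1.0323418494727876)
(165, 200, 440, 500) 14 15 ((-0.01840225467725176, 0.0662350717721587), 0.9966396548129894)
(165, 200, 440, 500) 13 15 ((0.09576170722673183, 0.05859057809973933), 1.0152740089981644)
```

```bash
python3 -c "
from bench import ctrl
print(ctrl.close_job())"
```

```text
the job is handed in; nothing more can be done
None
```

The hood is in the port with its lugs dropped into the locking notches, the mouth faces the timber, and the job was handed in at about 24 s of the 72 s.

**What I did:** I lifted the plug out and stood it on the bench. I then picked the hood up by its rib, turned it upright, stood it on the bench and regripped it from above. It went into the collar at +60°, I felt for the run floor, twisted it 60° clockwise and lowered it into the notches. Then I released it and moved the arm clear.

**Last checks, from the camera pictures and the arm's readings:**

| Check | Measured | Limit |
|---|---|---|
| Hood origin height | about 76 mm | 70–82 mm |
| Hood off the port axis | about 3 mm | 6 mm |
| Square to the port | about 0.2° (0.004 rad) | 0.15 rad |
| Hood tilt from vertical | about 0.06 rad | 0.08 rad |
| Plug distance from port axis | about 175 mm | over 100 mm |

- **At rest:** the hood showed no movement between pictures beyond about 0.1 px, and the gripper was open and clear of everything.
- **Bystanders:** the mallet, chisel, offcut, hammer and blue hood look unmoved in the pictures; I did not measure them.

**Least certain point:** the hood sits leaning back about 3° in the bore's clearance, within the limit but with the smallest margin. I did not correct it. A first overlay that assumed a perfectly upright hood was off by about 5 mm at the top plate; that lean explains it.

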